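# Pack the slicer cassettes and screw the case shut

## Task

Put away the vegetable slicer's blade cassettes for the night: press each cassette that lies on the table fully down into the pocket of the storage case that matches its colour and shape, tongue the right way round. Then close the case with its blue screw lid: set the lid on, feel for the start of the thread by turning it counter-clockwise until it drops, then turn it clockwise until it is fully home, and let go. Leave the timer, the red bowl and the roll of tape where they are.

Things in the scene. Friction and masses are not known exactly. Their poses are not given: they have to be found in the camera images.
- storage_case: round storage case fixed to the table: steel foot 210 mm across, 30 mm high; white neck 184 mm across, narrowing to 177 mm at its top 62 mm up; grey deck with four pockets 12 mm deep (floor 50 mm up). Origin: centre of the underside. Pocket centres at (x, y) mm: red -37, 21; yellow 37, 21; green -37, -21; black 37, -21; all tongue ends to +x
- case_thread (a point): on the case's axis, 40 mm above its underside, axes as the case's: middle of the thread. Five equal ribs stand 7 mm out of the neck, 72 degrees apart, each sloping down clockwise (all turns as seen from above) to an upright stop; before each rib is a gap. Where they lie round the neck is not given
- lid_grip (a point): centre of the white grip bar (70 mm along x, 14 mm thick along y, 24 mm high) on the blue screw lid (210 mm across, 64 mm high without the bar, 0.35 kg, hollow, standing on its open rim). The point lies on the lid's axis, 76 mm above the rim; z up. On the case it is 107 mm above the table when fully home, with about 1.5 mm of play
- lid_rim (a point): centre of the lid's open rim, 76 mm below lid_grip. Five lugs inside it (place unknown). Set on the case, they rest on ribs or stops: lid_grip 117 to 124 mm up; clockwise is blocked. Turned counter-clockwise (75 deg at most; off a stop it sinks 5 mm, then climbs) it drops some 10 mm to 112-114 mm; then clockwise 45 to 60 deg down to a hard stop. Sideways play 2 mm, lead-in 5 mm
- red_grip (a point): centre of the white grip fin (32 mm along x, 10 mm thick along y, 22 mm high) on top of the red slicer blade cassette: 66 mm long (x), 32 mm wide, body 14 mm thick, 90 g; the point is 25 mm above its underside. At its +x end a tongue, 16 mm wide and 14 mm long, in the middle of the short side. It belongs in the red pocket and goes in one way round only. May be absent
- red_tongue (a point): centre of the red cassette's tongue: 26 mm along x, 0 mm along y from the fin, 18 mm lower than the fin's centre
- red_seat (a point): where the red cassette's fin centre lies when it is fully seated in its pocket (red floor), 75 mm above the table; axes as the seated cassette's. Clearance 1.5 mm all round
- red_seat_tongue (a point): where the centre of the red cassette's tongue lies when seated
- yellow_grip (a point): centre of the white grip fin (32 mm along x, 10 mm thick along y, 22 mm high) on top of the yellow slicer blade cassette: 66 mm long (x), 32 mm wide, body 14 mm thick, 90 g; the point is 25 mm above its underside. At its +x end a tongue, 16 mm wide and 14 mm long, flush with the cassette's left (+y) edge. It belongs in the yellow pocket and goes in one way round only. May be absent
- yellow_tongue (a point): centre of the yellow cassette's tongue: 26 mm along x, 8 mm along y from the fin, 18 mm lower than the fin's centre
- yellow_seat (a point): where the yellow cassette's fin centre lies when it is fully seated in its pocket (yellow floor), 75 mm above the table; axes as the seated cassette's. Clearance 1.5 mm all round
- yellow_seat_tongue (a point): where the centre of the yellow cassette's tongue lies when seated
- green_grip (a point): centre of the white grip fin (32 mm along x, 10 mm thick along y, 22 mm high) on top of the green slicer blade cassette: 66 mm long (x), 32 mm wide, body 14 mm thick, 90 g; the point is 25 mm above its underside. At its +x end a tongue, 16 mm wide and 14 mm long, flush with the cassette's right (-y) edge. It belongs in the green pocket and goes in one way round only. May be absent
- green_tongue (a point): centre of the green cassette's tongue: 26 mm along x, -8 mm along y from the fin, 18 mm lower than the fin's centre
- green_seat (a point): where the green cassette's fin centre lies when it is fully seated in its pocket (green floor), 75 mm above the table; axes as the seated cassette's. Clearance 1.5 mm all round
- green_seat_tongue (a point): where the centre of the green cassette's tongue lies when seated
- black_grip (a point): centre of the white grip fin (32 mm along x, 10 mm thick along y, 22 mm high) on top of the black slicer blade cassette: 66 mm long (x), 32 mm wide, body 14 mm thick, 90 g; the point is 25 mm above its underside. At its +x end a tongue, 24 mm wide and 14 mm long, in the middle of the short side. It belongs in the black pocket and goes in one way round only. May be absent
- black_tongue (a point): centre of the black cassette's tongue: 26 mm along x, 0 mm along y from the fin, 18 mm lower than the fin's centre
- black_seat (a point): where the black cassette's fin centre lies when it is fully seated in its pocket (black floor), 75 mm above the table; axes as the seated cassette's. Clearance 1.5 mm all round
- black_seat_tongue (a point): where the centre of the black cassette's tongue lies when seated
- timer: bystander: kitchen timer, 68 mm across, 36 mm high, origin at the centre of its underside
- bowl_red: bystander: red lacquer bowl, 150 mm across, 60 mm high, origin at the centre of its underside
- tape_roll: bystander: roll of tape, 100 mm across, 25 mm high, origin at the centre of its underside

How it is judged:
On the way, in this order (a step that is already met when the one before it is completed fails the run):
1. every cassette present is seated in its own pocket (distance between red_grip and red_seat below 0.005 m and distance between red_tongue and red_seat_tongue below 0.006 m and distance between yellow_grip and yellow_seat below 0.005 m and distance between yellow_tongue and yellow_seat_tongue below 0.006 m and distance between green_grip and green_seat below 0.005 m and distance between green_tongue and green_seat_tongue below 0.006 m and distance between black_grip and black_seat below 0.005 m and distance between black_tongue and black_seat_tongue below 0.006 m), for 0.2 s.
2. the lid has dropped past the starts of the threads (z of lid_grip in the frame of storage_case below 0.116 m and horizontal distance between lid_grip and storage_case below 0.006 m and angle between lid_grip's own z axis and vertical below 0.06 rad), for 0.1 s.
3. the lid is screwed home (z of lid_grip in the frame of storage_case below 0.1098 m and horizontal distance between lid_grip and storage_case below 0.006 m and angle between lid_grip's own z axis and vertical below 0.06 rad), for 0.2 s.
At the end, for the whole second after the job is handed in: every cassette present is in its own pocket (fin within 5 mm, tongue within 6 mm of the seated place), and the lid is on the case, level, its grip centre no more than 109.8 mm above the case's underside (fully home is 107 mm) and within 6 mm of the axis; all released (all of step 1 and all of step 3 and contact force between the fingers and storage_case below 0.1 N); the robot touches nothing.
It fails at once if a bystander (timer, red bowl, tape) is moved more than 40 mm (distance of any of timer, bowl_red, tape_roll from where it was at the start of the episode above 0.04 m).
Of red_cassette, yellow_cassette, green_cassette, black_cassette only 3 to 4 are there at a start; the rules pass over those that are not, and their reading is None.
At some moment in a run one of red_cassette, yellow_cassette, green_cassette, black_cassette, lid may be knocked a few centimetres aside while the robot is not near it.
It also fails if it takes over 200 s, if anything falls off the work surface, if the arm or the gripper's body presses on something with over 40 N, if the wrist force passes 120 N, or if a joint passes its speed limit or range.

## Robot

A 7-joint arm with a two-finger parallel gripper is mounted at the origin on a cart in front of the work surface, level with it; the furniture and walls round the work are solid. World frame = base frame: x ahead of the robot, y to its left, z up, the work surface at z = 0. Lengths are in m, angles in rad, forces in N, time in s.
With the tool pointing down it reaches from about 0.425 to 1.025 m from the base axis. Payload 9.4 kg.
Tool frame: the origin (TCP) lies on the mounting face of the last link; the fingertips stand 173 mm ahead of it and the grasp point (between the pads) lies 155 mm ahead of it; z points along the fingers, x is the direction in which the jaws open and shut, and the axes are right-handed (so a half turn about z gives the same grasp; the last joint's range is limited). The gripper opens to 85 mm and grips with 20 to 120 N. Pads are 22 mm wide; open, the fingers measure 114 mm over their backs; the gripper's body (76 mm by 85 mm) begins 54 mm behind the grasp point. The pads swing forward as they close: fully open they stand 13 mm farther back than shut.
Start: joints at [1.129, 0.599, -0.003, 1.599, 0.002, 0.943, -0.08], TCP at [0.259, -0.677, 0.405] pointing down, gripper open.
Joint ranges: [-2.57, 2.57], [-0.35, 1.97], [-1.29, 1.29], [0.11, 2.56], [-1.05, 4.19], [0.11, 1.86], [-2.63, 2.63]. Speed limits (rad/s): [2.22, 2.22, 3.01, 3.01, 3.14, 3.14, 3.14].

## Interface

Orientations are given as a 3x3 rotation matrix whose columns are the frame's x, y, z axes.
In Python, from station import r, snapshot, calibration, finish_job gives the robot as it stands. The module is installed in compiled form; this text tells all that it offers.
- The arm moves only by the tool apply_moves, never from a script. Its argument "commands" is a list of rows, each a list of 3 entries, a list of its own where there are three numbers: the turn, a rotation vector about the tool's x, y, z normalised to -1 to 1, where 1 is 180 degrees, then the shift along the tool's x, y, z normalised to -1 to 1, where 1 is 0.3 m, then the opening, from 0 (shut) to 1 (fully open). A call has 1 to 12 rows; each row shifts and turns the commanded pose from where the row before left it, along the tool's axes as they then stand; what a row does not reach is not made up. A row lasts 1/10 s, in which the tool goes at most 50 mm and 8.59 degrees, less where a joint would pass 70% of its speed; a pose out of reach is approached as far as the arm can. A call with a number of a shift or a turn outside -1 to 1 is refused whole. A call with a gripper value outside its range is refused whole. The fingers move at their own pace and stop on an object; "newtons" is the grip in N (left out, the last holds). Time passes only in rows, so rows that do not move let the fingers close. It gives the time, the measured TCP pose, the force and the opening at its end, in the units of the state.
- r.sense(): the state, without advancing time (a new reading comes with each control period).
- snapshot(name): name is "side" or "top"; returns the picture (400x640x3 uint8, red, green, blue); there is no depth.
- calibration(name): a dict with "camera_matrix" (3x3 intrinsics, pixels), "distortion" ([k1, k2, p1, p2, k3] as OpenCV has them; the pictures are not rectified), "R" (3x3) and "t" (3): a world point X has camera coordinates R X + t. Camera axes: x right, y down, z forward; pixel columns grow to the right and rows downward; lengths in m; the calibration is good to about 2 mm. A picture is of the moment at which its call begins. calibration takes no time and is no camera call.
- finish_job(): hands the job in, once; it reports no verdict.
The state is a dict: "t": time; "joint_pos": joint angles; "qd": joint speeds; "joint_torque": joint torques, N m; "position": TCP position; "tcp_rot": TCP orientation; "ft_force": force on the tool from outside, world axes, zero at the start; "ft_torque": the same for the moment, N m; "finger_gap": finger opening in m.
Only numpy, scipy, OpenCV 4.12 (cv2) and the standard library are available. Lean on these libraries where they do the work, as an engineer would, in place of code of your own. Each camera call takes 0.05 s, during which the arm holds its last target. There are 200 camera calls.

## Working session

There is one attempt and no reset: what is moved stays moved. The work goes in short steps, Python scripts to look and compute and a tool call to move; the robot and the scene stay as the last step left them, time stands still between calls to the robot, and variables do not carry over. Pictures are saved under pics/ and viewed, about 12 in all and at most 16, crops included, and the job is handed in when it is done.

Besides the shell and the picture viewer there is one more tool, called as a command line: name --argument value ..., lists and objects as JSON in quotes. apply_moves: Moves the arm, as the interface text tells. Scaled input: -1 to 1 covers 0.3 m each way for a shift and 180 degrees each way for a turn. Its arguments: {"type":"object","properties":{"commands":{"type":"array"},"newtons":{"type":"number"}},"required":["commands"]}

```bash
mkdir -p pics; cat > h.py <<'E'
import numpy as np, cv2
from station import r, snapshot, calibration, finish_job
def snap(n,f=None):
    im=snapshot(n)
    if f: cv2.imwrite('pics/'+f,im[:,:,::-1])
    return im
def ray(n,px,z):
    c=calibration(n);K=np.array(c['camera_matrix']);D=np.array(c['distortion']);R=np.array(c['R']);t=np.array(c['t'])
    px=np.array(px,float).reshape(-1,1,2)
    u=cv2.undistortPoints(px,K,D).reshape(-1,2)
    d=np.c_[u,np.ones(len(u))]@R; o=-R.T@t
    s=(z-o[2])/d[:,2]
    return o+s[:,None]*d
def proj(n,X):
    c=calibration(n);R=np.array(c['R'])
    return cv2.projectPoints(np.array(X,float).reshape(-1,1,3),cv2.Rodrigues(R)[0],np.array(c['t']),np.array(c['camera_matrix']),np.array(c['distortion']))[0].reshape(-1,2)
E
python3 - <<'E'
from h import *
for n in('top','side'):
    snap(n,n+'0.png');c=calibration(n);R=np.array(c['R']);print(n,-R.T@np.array(c['t']),R[2],c['camera_matrix'][0])
s=r.sense();print(s['t'],s['position'],s['tcp_rot'],s['finger_gap'],s['ft_force'])
E
```

```text
top [ 0.5118118  -0.02099438  1.13539892] [ 0.07181392 -0.00362962 -0.99741144] [408.33989741   0.         314.7513113 ]
side [ 0.592543   -1.09960896  0.86155282] [-0.01712591  0.80853069 -0.58820475] [423.57675866   0.         316.82151804]
0.1 [ 0.25858939 -0.67712268  0.40388374] [[ 3.56779312e-01 -9.34188482e-01 -6.34384538e-04]
 [-9.34187613e-01 -3.56779850e-01  1.28119649e-03]
 [-1.42321463e-03  1.35529774e-04 -9.99998978e-01]] 0.08551590020970067 [-0.1534367  -0.03852282  0.36161557]
```

View pics/top0.png

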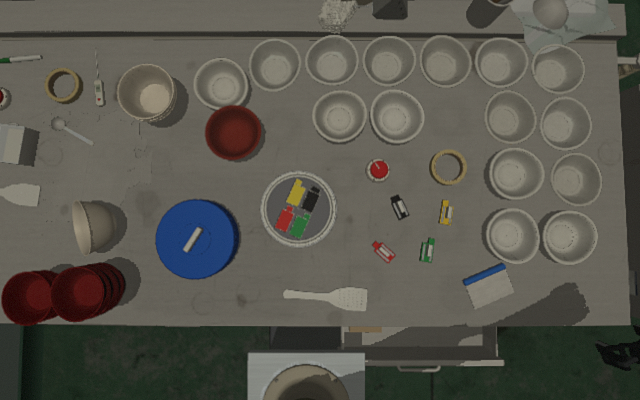

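View pics/side0.png

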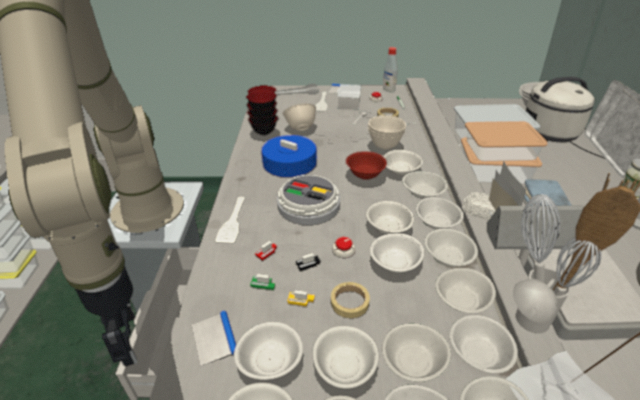

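The top view shows the case at (298,208), lid at (197,238) with its bar, and four cassettes: red (383,252), black (400,207), green (428,250), yellow (446,211). Next I'll zoom in and measure.

```bash
cat > meas.py <<'E'
from h import *
def masks(im):
    h=cv2.cvtColor(im,cv2.COLOR_RGB2HSV).astype(int);H,S,V=h[...,0],h[...,1],h[...,2]
    return {'red':((H<8)|(H>172))&(S>150)&(V>90),'yellow':(H>20)&(H<32)&(S>150)&(V>100),'green':(H>45)&(H<80)&(S>130),'black':(V<45),'blue':(H>100)&(H<125)&(S>150),'white':(S<45)&(V>150)}
def box(m,roi):
    z=np.zeros(m.shape,np.uint8);x0,y0,x1,y1=roi;z[y0:y1,x0:x1]=m[y0:y1,x0:x1];return z
E
python3 - <<'E'
from meas import *
im=cv2.imread('pics/top0.png')[:,:,::-1].copy();M=masks(im)
for c,roi in dict(red=(370,238,398,266),yellow=(434,195,458,228),green=(415,233,440,267),black=(386,190,414,224)).items():
    body=box(M[c],roi);w=box(M['white'],roi)
    out=[]
    for m,z in((body,.014),(w,.036)):
        ys,xs=np.nonzero(m);
        if len(xs)<3: out.append(None);continue
        P=ray('top',np.c_[xs,ys],z)[:,:2];mu=P.mean(0);e=np.linalg.eigh(np.cov((P-mu).T))[1][:,1]
        out.append((len(xs),mu.round(4),np.degrees(np.arctan2(e[1],e[0])).round(1)))
    print(c,out)
m=box(M['blue'],(140,180,260,290));ys,xs=np.nonzero(m);cn=max(cv2.findContours(m,0,1)[0],key=cv2.contourArea)[:,0]
P=ray('top',cn,.06)[:,:2];print('lid',cv2.minEnclosingCircle(P.astype(np.float32)))
w=box(M['white'],(175,215,220,265));ys,xs=np.nonzero(w);P=ray('top',np.c_[xs,ys],.088)[:,:2];mu=P.mean(0);e=np.linalg.eigh(np.cov((P-mu).T))[1][:,1];print('bar',len(xs),mu,np.degrees(np.arctan2(e[1],e[0])))
a=cv2.resize(im[165:275,250:350],None,fx=5,fy=5,interpolation=2)[:,:,::-1]
b=cv2.resize(im[185:275,360:470],None,fx=5,fy=5,interpolation=2)[:,:,::-1]
cv2.imwrite('pics/c1.png',a);cv2.imwrite('pics/c2.png',b)
for c,z in(('red',.05),('yellow',.05),('green',.05),('black',.05)):
    m=box(M[c],(268,175,330,242));n,l,st,ce=cv2.connectedComponentsWithStats(m);i=1+np.argmax(st[1:,4]);ys,xs=np.nonzero(l==i)
    print('pocket',c,len(xs),ray('top',np.c_[xs,ys],z)[:,:2].mean(0),ce[i])
E
```

```text
red [(64, array([ 0.4272, -0.2078]), np.float64(48.8)), (14, array([ 0.4251, -0.2098]), np.float64(47.1))]
yellow [(90, array([ 0.5285, -0.383 ]), np.float64(178.3)), (12, array([ 0.5312, -0.3874]), np.float64(168.7))]
green [(61, array([ 0.4292, -0.334 ]), np.float64(160.5)), (21, array([ 0.4279, -0.3322]), np.float64(167.3))]
black [(80, array([ 0.5505, -0.2513]), np.float64(-159.3)), (15, array([ 0.5463, -0.2565]), np.float64(-160.8))]
lid ((0.458374947309494, 0.2839863896369934), 0.10837585479021072)
bar 50 [0.45764813 0.28810117] 148.84358057505466
pocket red 243 [0.50983437 0.05537405] [284.32510288 219.        ]
pocket yellow 236 [0.57758284 0.02622378] [295.51271186 193.53813559]
pocket green 189 [0.48950445 0.01803305] [298.35978836 226.75661376]
pocket black 193 [ 0.55742707 -0.0123652 ] [309.96891192 201.16580311]
```

View pics/c1.png

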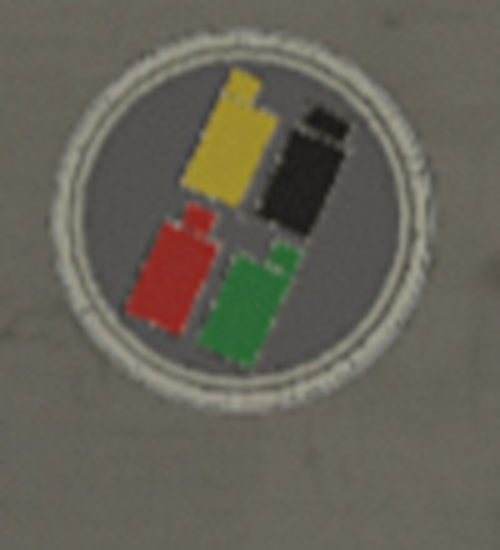

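View pics/c2.png

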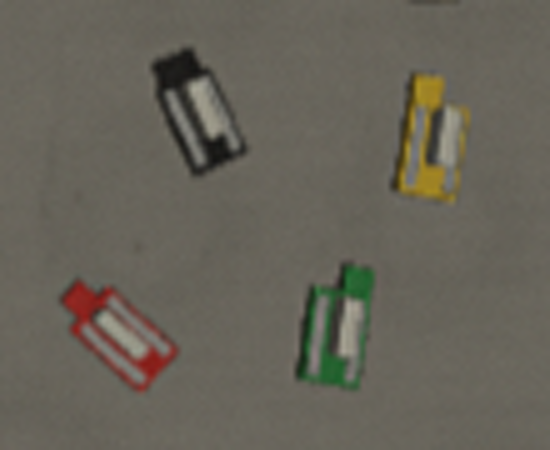

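Crop 1 shows the case's pockets with the tongues pointing up-right; crop 2 shows the four cassettes with clear tongues, red up-left and the others mostly up. Next I'll get sub-pixel poses and plan moves.

```bash
cat >> meas.py <<'E'
ROI=dict(red=(370,238,398,266),yellow=(434,195,458,228),green=(415,233,440,267),black=(386,190,414,224))
DIR=dict(red=48,yellow=-8,green=-8,black=20)
def up(im,roi,k=8):
    x0,y0,x1,y1=roi;return cv2.resize(im[y0:y1,x0:x1],None,fx=k,fy=k,interpolation=cv2.INTER_CUBIC)
def cass(im,c,roi=None,d=None,z=.007):
    roi=roi or ROI[c];k=8;a=up(im,roi,k);m=masks(a)[c].astype(np.uint8)
    if c=='black': m=(a.max(2)<62).astype(np.uint8)
    m=cv2.morphologyEx(m,cv2.MORPH_OPEN,np.ones((5,5)))
    cn=max(cv2.findContours(m,0,1)[0],key=cv2.contourArea)[:,0]
    P=ray('top',(cn+.5)/k-.5+np.array(roi[:2]),z)[:,:2]
    (cx,cy),(w,h),an=cv2.minAreaRect((P*1000).astype(np.float32))
    if w<h: w,h,an=h,w,an+90
    d=DIR[c] if d is None else d
    an=(an-d+90)%180-90+d
    return np.array([cx,cy])/1000,an,(w,h)
def case(im):
    roi=(268,175,330,242);k=8;a=up(im,roi,k);M=masks(a);src=[];dst=[]
    loc=dict(red=(-37-3.08,21),yellow=(37-3.08,21+.95),green=(-37-3.08,-21-.95),black=(37-1.46,-21))
    for c in loc:
        m=M[c] if c!='black' else a.max(2)<50
        n,l,st,ce=cv2.connectedComponentsWithStats(m.astype(np.uint8));i=1+np.argmax(st[1:,4])
        dst.append(ray('top',(ce[i]+.5)/k-.5+np.array(roi[:2]),.056)[0,:2]);src.append(np.array(loc[c])/1000)
    src=np.array(src);dst=np.array(dst);a=src-src.mean(0);b=dst-dst.mean(0)
    th=np.arctan2((a[:,0]*b[:,1]-a[:,1]*b[:,0]).sum(),(a*b).sum());R=np.array([[np.cos(th),-np.sin(th)],[np.sin(th),np.cos(th)]])
    t=dst.mean(0)-R@src.mean(0);return t,np.degrees(th),(dst-src@R.T-t)*1000
E
python3 - <<'E'
from meas import *
im=cv2.imread('pics/top0.png')[:,:,::-1].copy()
t,th,res=case(im);print('case',t,th,res.round(1).tolist())
# circle check: white ring outer at neck top
h=cv2.cvtColor(im,cv2.COLOR_RGB2HSV)
m=box((h[...,2]>120)&(h[...,1]<60),(255,165,345,250));cn=np.vstack([c for c in cv2.findContours(m,0,1)[0] if cv2.contourArea(c)>50])[:,0]
P=ray('top',cn,.03)[:,:2];print(cv2.minEnclosingCircle(P.astype(np.float32)))
for c in ROI: print(c,cass(im,c))
E
```

```text
case [0.53599434 0.02046275] -25.554179356071227 [[0.8, -1.7], [1.7, 0.1], [-0.8, -0.2], [-1.8, 1.8]]
((0.5382579565048218, 0.02003433369100094), 0.10301639139652252)
red (array([ 0.43900504, -0.19431564]), -40.66122817993164, (31.508302688598633, 19.777055740356445))
yellow (array([ 0.50571368, -0.38328595]), 35.26976776123047, (33.11402893066406, 25.952438354492188))
green (array([ 0.45035684, -0.34545456]), 77.22012329101562, (15.94814395904541, 14.86677074432373))
black (array([ 0.54527704, -0.25699719]), 25.165348052978516, (67.06249237060547, 33.553916931152344))
```

```bash
python3 - <<'E'
s=open('meas.py').read()
s=s.replace("    cn=max(cv2.findContours(m,0,1)[0],key=cv2.contourArea)[:,0]\n    P=ray('top',(cn","    cn=np.vstack([q for q in cv2.findContours(m,0,1)[0] if cv2.contourArea(q)>150])[:,0]\n    P=ray('top',(cn")
open('meas.py','w').write(s)
E
python3 - <<'E'
from meas import *
im=cv2.imread('pics/top0.png')[:,:,::-1].copy()
for c in ROI: print(c,cass(im,c))
roi=(268,175,330,242);k=8;a=up(im,roi,k);M=masks(a);loc=dict(red=(-37,21),yellow=(37,21),green=(-37,-21),black=(37,-21))
for c in loc:
    m=M[c] if c!='black' else a.max(2)<55
    n,l,st,ce=cv2.connectedComponentsWithStats(m.astype(np.uint8));i=1+np.argmax(st[1:,4])
    cn=cv2.findContours((l==i).astype(np.uint8),0,1)[0][0][:,0]
    P=ray('top',(cn+.5)/k-.5+np.array(roi[:2]),.056)[:,:2]*1000
    (x,y),(w,h),an=cv2.minAreaRect(P.astype(np.float32));w,h,an=(w,h,an) if w>h else (h,w,an-90);an=an if an>-90 else an+180
    th=np.radians(-24);q=np.array(loc[c]);o=np.array([x,y])-[q[0]*np.cos(th)-q[1]*np.sin(th),q[0]*np.sin(th)+q[1]*np.cos(th)]
    print(c,x,y,w,h,an,o)
E
```

```text
red (array([ 0.42258243, -0.20998816]), 41.037601470947266, (66.29978942871094, 31.198787689208984))
yellow (array([ 0.53070691, -0.38535934]), -0.9576797485351562, (68.20784759521484, 29.536542892456055))
green (array([ 0.42907599, -0.3320556 ]), -17.588523864746094, (64.33502197265625, 29.63226890563965))
black (array([ 0.54527704, -0.25699719]), 25.165348052978516, (67.06249237060547, 33.553916931152344))
red 513.1053466796875 53.40884017944336 65.05972290039062 31.306854248046875 -24.1947021484375 [538.36505911  19.17512978]
yellow 580.9309692382812 23.286502838134766 65.52608489990234 31.563552856445312 -23.81255340576172 [538.5883178   19.15130402]
green 489.8347473144531 17.86136245727539 48.76979446411133 28.93241310119629 -23.90190887451172 [532.17739875  21.99656127]
black 564.6679077148438 -14.715902328491211 66.11459350585938 31.444934844970703 -23.912704467773438 [539.40819529  19.51780808]
```

```bash
cat >> meas.py <<'E'
ANG=dict(red=47,yellow=-8.5,green=-7.5,black=22.5)
def cpts(im,c,roi,k=8,z=.007):
    a=up(im,roi,k);m=masks(a)[c].astype(np.uint8) if c!='black' else (a.max(2)<62).astype(np.uint8)
    m=cv2.morphologyEx(m,cv2.MORPH_OPEN,np.ones((5,5)))
    cn=np.vstack([q for q in cv2.findContours(m,0,1)[0] if cv2.contourArea(q)>150])[:,0]
    return ray('top',(cn+.5)/k-.5+np.array(roi[:2]),z)[:,:2]
def ext(im,c,an=None,roi=None):
    P=cpts(im,c,roi or ROI[c]);an=ANG[c] if an is None else an;t=np.radians(an);B=np.array([[np.cos(t),np.sin(t)],[-np.sin(t),np.cos(t)]])
    Q=P@B.T;lo,hi=Q.min(0),Q.max(0);return B.T@((lo+hi)/2),(hi-lo)*1000
E
cat > plan.py <<'E'
from h import *
import sys
def wrap(a,p=180): return (a+p/2)%p-p/2
def plan(goals,pos=None,yaw=None):
    """goals: (x,y,z,toolx_yaw_deg); prints tool-frame turn(z)/shift units per leg and suggested rows"""
    s=r.sense();pos=np.array(s['position'] if pos is None else pos);R=np.array(s['tcp_rot'])
    yaw=np.degrees(np.arctan2(R[1,0],R[0,0])) if yaw is None else yaw
    for g in goals:
        d=np.array(g[:3])-pos;dy=g[3]-yaw;dy=(dy+180)%360-180
        t=np.radians(g[3]);  # shift expressed in the frame after turning
        v=np.array([np.cos(t)*d[0]+np.sin(t)*d[1],np.sin(t)*d[0]-np.cos(t)*d[1],-d[2]])/.3
        print('turn',round(-dy/180,4),'(%.1f deg)'%dy,'then shift',v.round(4),'mm %.0f'%(np.linalg.norm(d)*1000))
        pos=np.array(g[:3]);yaw=g[3]
    return s
def st():
    s=r.sense();R=np.array(s['tcp_rot']);print('t',round(s['t'],2),'pos',np.round(s['position'],4),'yaw',np.degrees(np.arctan2(R[1,0],R[0,0])).round(2),'tilt',np.round(R[:2,2],4),'F',np.round(s['ft_force'],1),'T',np.round(s['ft_torque'],2),'gap',round(s['finger_gap'],4),'q1,q7',np.round([s['joint_pos'][0],s['joint_pos'][6]],2));return s
E
python3 - <<'E'
from meas import *
from plan import *
im=cv2.imread('pics/top0.png')[:,:,::-1].copy()
for c in ROI: print(c,ext(im,c))
x,e=ext(im,'red')
plan([(x[0],x[1],.30,47-90),(x[0],x[1],.19,47-90)])
E
```

```text
red (array([ 0.42355426, -0.21130821]), array([65.92629078, 31.45861864]))
yellow (array([ 0.53066941, -0.38887614]), array([65.89391763, 31.0566064 ]))
green (array([ 0.42768389, -0.33423154]), array([63.35774778, 32.26954061]))
black (array([ 0.54517079, -0.25781551]), array([67.29181033, 34.75832229]))
turn -0.145 (26.1 deg) then shift [-0.6568 -1.5106  0.3463] mm 505
turn 0.0 (0.0 deg) then shift [ 0.     -0.      0.3667] mm 110
```

apply_moves --commands '[[[0,0,-0.03625],[0,0,0.0866],1],[[0,0,-0.03625],[0,0,0.0866],1],[[0,0,-0.03625],[0,0,0.0866],1],[[0,0,-0.03625],[0,0,0.0866],1]]' --newtons 40

```text
t: 0.5
position: [0.2586, -0.6771, 0.2994]
tcp_rot: [[0.735, -0.678, -0.0], [-0.678, -0.735, 0.001], [-0.0, -0.0, -1.0]]
ft_force: [0.1, -0.0, -0.0]
finger_gap: 0.0856
```

apply_moves --commands '[[[0,0,0],[-0.0547,-0.1259,0],1],[[0,0,0],[-0.0547,-0.1259,0],1],[[0,0,0],[-0.0547,-0.1259,0],1],[[0,0,0],[-0.0547,-0.1259,0],1],[[0,0,0],[-0.0547,-0.1259,0],1],[[0,0,0],[-0.0547,-0.1259,0],1],[[0,0,0],[-0.0547,-0.1259,0],1],[[0,0,0],[-0.0547,-0.1259,0],1],[[0,0,0],[-0.0547,-0.1259,0],1],[[0,0,0],[-0.0547,-0.1259,0],1],[[0,0,0],[-0.0547,-0.1259,0],1],[[0,0,0],[-0.0547,-0.1259,0],1]]'

```text
t: 1.7
position: [0.424, -0.2099, 0.3007]
tcp_rot: [[0.731, -0.682, -0.0], [-0.682, -0.731, 0.0], [-0.0, 0.0, -1.0]]
ft_force: [0.7, -0.2, -0.8]
finger_gap: 0.0855
```

apply_moves --commands '[[[0,0,0],[0,0,0],0.6],[[0,0,0],[0,0,0],0.6]]'

```text
t: 1.9
position: [0.4241, -0.2106, 0.3007]
tcp_rot: [[0.733, -0.68, -0.0], [-0.68, -0.733, 0.0], [-0.0, 0.0, -1.0]]
ft_force: [-1.3, -0.3, -0.4]
finger_gap: 0.0589
```

```bash
python3 - <<'E'
from plan import *
st();plan([(.42355,-.2113,.30,-43),(.42355,-.2113,.19,-43)])
E
```

```text
t 1.9 pos [ 0.4241 -0.2106  0.3007] yaw -42.83 tilt [-0.0003  0.0001] F [-1.3 -0.3 -0.4] T [-0.01  0.    0.02] gap 0.0589 q1,q7 [ 0.38 -0.47]
turn 0.0009 (-0.2 deg) then shift [0.0002 0.0031 0.0023] mm 1
turn 0.0 (0.0 deg) then shift [ 0.     -0.      0.3667] mm 110
```

apply_moves --commands '[[[0,0,0],[0,0.0031,0.0738],0.6],[[0,0,0],[0,0,0.0738],0.6],[[0,0,0],[0,0,0.0738],0.6],[[0,0,0],[0,0,0.0738],0.6],[[0,0,0],[0,0,0.0738],0.6],[[0,0,0],[0,0,0],0],[[0,0,0],[0,0,0],0],[[0,0,0],[0,0,0],0],[[0,0,0],[0,0,0],0],[[0,0,0],[0,0,0],0]]'

```text
t: 2.9
position: [0.4232, -0.2124, 0.1908]
tcp_rot: [[0.731, -0.682, 0.001], [-0.682, -0.731, -0.001], [0.001, -0.001, -1.0]]
ft_force: [-0.5, -0.1, 2.2]
finger_gap: 0.0092
```

```bash
python3 - <<'E'
from plan import *
st()
E
```

```text
t 2.9 pos [ 0.4232 -0.2124  0.1908] yaw -43.01 tilt [ 0.0013 -0.0005] F [-0.5 -0.1  2.2] T [-0.21 -0.05  0.01] gap 0.0092 q1,q7 [ 0.36 -0.5 ]
```

apply_moves --commands '[[[0,0,0],[0,0,-0.08],0],[[0,0,0],[0,0,-0.08],0],[[0,0,0.0438],[0,0,-0.0228],0],[[0,0,0.0438],[0,0,-0.0228],0],[[0,0,0.0438],[0,0,-0.0228],0],[[0,0,0.0438],[0,0,-0.0228],0],[[0,0,0.0438],[0,0,-0.0228],0],[[0,0,0.0438],[0,0,-0.0228],0],[[0,0,0.0438],[0,0,-0.0228],0],[[0,0,0.0438],[0,0,-0.0228],0],[[0,0,0.0438],[0,0,-0.0228],0]]'

```text
t: 4.0
position: [0.423, -0.212, 0.3004]
tcp_rot: [[-0.411, -0.912, 0.001], [-0.912, 0.411, 0.0], [-0.001, -0.001, -1.0]]
ft_force: [0.3, 0.2, -1.0]
finger_gap: 0.0091
```

apply_moves --commands '[[[0,0,0],[0,0,0],0]]'

```text
t: 4.1
position: [0.4232, -0.212, 0.3006]
tcp_rot: [[-0.407, -0.913, 0.002], [-0.913, 0.407, -0.001], [-0.0, -0.002, -1.0]]
ft_force: [-0.1, -0.6, -1.4]
finger_gap: 0.0092
```

```bash
cat >> plan.py <<'E'
C=np.array([.5387,.0193]);CY=-24.
def seat(c):
    q=np.array(dict(red=(-37,21),yellow=(37,21),green=(-37,-21),black=(37,-21))[c])/1000;t=np.radians(CY)
    return C+[q[0]*np.cos(t)-q[1]*np.sin(t),q[0]*np.sin(t)+q[1]*np.cos(t)]
E
python3 - <<'E'
from plan import *
st();s=seat('red');print(s);plan([(*s,.30,-114),(*s,.256,-114)])
E
```

```text
t 4.1 pos [ 0.4232 -0.212   0.3006] yaw -114.04 tilt [ 0.0016 -0.0005] F [-0.1 -0.6 -1.4] T [ 0.06 -0.02 -0.05] gap 0.0092 q1,q7 [ 0.12 -1.25]
[0.51344029 0.05353371]
turn -0.0002 (0.0 deg) then shift [-0.9308  0.0852  0.0019] mm 280
turn 0.0 (0.0 deg) then shift [-0.      0.      0.1467] mm 44
```

apply_moves --commands '[[[0,0,0],[-0.1164,0.0107,0],0],[[0,0,0],[-0.1164,0.0107,0],0],[[0,0,0],[-0.1164,0.0107,0],0],[[0,0,0],[-0.1164,0.0107,0],0],[[0,0,0],[-0.1164,0.0107,0],0],[[0,0,0],[-0.1164,0.0107,0],0],[[0,0,0],[-0.1164,0.0107,0],0],[[0,0,0],[-0.1164,0.0107,0],0],[[0,0,0],[0,0,0],0],[[0,0,0],[0,0,0.075],0],[[0,0,0],[0,0,0.075],0],[[0,0,0],[0,0,0],0]]'

```text
t: 5.3
position: [0.5126, 0.0535, 0.253]
tcp_rot: [[-0.403, -0.915, -0.002], [-0.915, 0.403, -0.0], [0.001, 0.002, -1.0]]
ft_force: [-0.1, 0.3, -0.7]
finger_gap: 0.0093
```

```bash
python3 - <<'E'
from plan import *
st();s=seat('red');plan([(*s,.25,-114)])
im=snap('side');t=snap('top')
p=proj('side',[[*s,.075]])[0].astype(int);print(p)
a=cv2.resize(im[p[1]-50:p[1]+50,p[0]-65:p[0]+65],None,fx=5,fy=5,interpolation=2);cv2.imwrite('pics/s1.png',a[:,:,::-1])
E
```

```text
t 5.3 pos [0.5126 0.0535 0.253 ] yaw -113.76 tilt [-0.0024 -0.    ] F [-0.1  0.3 -0.7] T [ 0.05 -0.01  0.  ] gap 0.0093 q1,q7 [-0.43 -1.69]
turn 0.0013 (-0.2 deg) then shift [-0.0012 -0.0025  0.01  ] mm 3
[300 180]
```

View pics/s1.png

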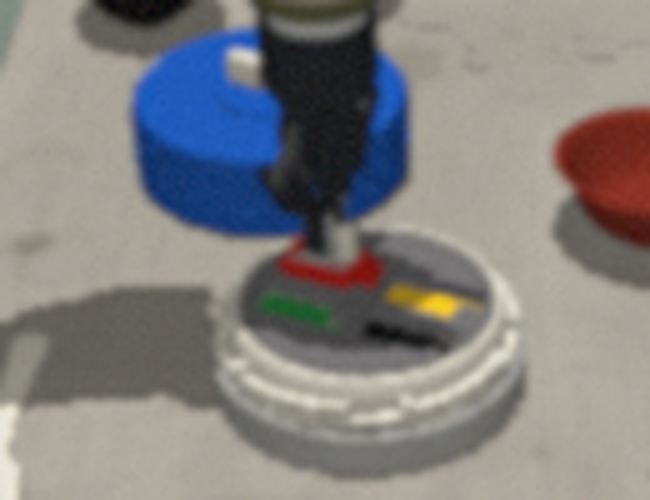

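Side view: the red cassette is held just over its pocket with the tongue on the correct side (right). I'll check its centre numerically before pressing.

```bash
python3 - <<'E'
from meas import *
from plan import *
im=cv2.imread('pics/s1.png')[:,:,::-1].copy();s=r.sense();zt=s['position'][2]-.1908
m=box(masks(im)['red'],(260,220,400,300));n,l,stt,ce=cv2.connectedComponentsWithStats(m);print(stt)
cn=np.vstack(cv2.findContours(m,0,1)[0])[:,0]
p0=np.array([300-65,180-50]);P=ray('side',(cn+.5)/5-.5+p0,zt+.010)[:,:2]
t=np.radians(-24);B=np.array([[np.cos(t),np.sin(t)],[-np.sin(t),np.cos(t)]]);Q=P@B.T;q=s['position'][:2]@B.T
print((Q.min(0)-q)*1000,(Q.max(0)-q)*1000)
E
```

```text
[[     0      0    650    500 323213]
 [   297    243      6      6     24]
 [   280    253    102     35   1763]]
[-26.46248323 -26.46241642] [41.75197364 16.11796559]
```

```bash
python3 - <<'E'
from meas import *
from plan import *
im=cv2.imread('pics/s1.png')[:,:,::-1].copy();p0=np.array([300-65,180-50])
t=np.radians(-24);B=np.array([[np.cos(t),np.sin(t)],[-np.sin(t),np.cos(t)]])
h=cv2.cvtColor(im,cv2.COLOR_RGB2HSV).astype(int)
for c in('yellow','green','black'):
    M=((h[...,0]>18)&(h[...,0]<35)&(h[...,1]>130)) if c=='yellow' else masks(im)[c]
    m=box(M,dict(yellow=(375,275,500,330),green=(245,280,345,340),black=(360,310,460,360))[c])
    cn=np.vstack(cv2.findContours(m,0,1)[0])[:,0]
    Q=ray('side',(cn+.5)/5-.5+p0,.056)[:,:2]@B.T-B@seat(c);print(c,Q.min(0)*1000,Q.max(0)*1000)
f=snap('side','side1.png');g=snap('top','top1.png')
s=r.sense()['position'];R=np.array(r.sense()['tcp_rot'])
X=[np.array(s)+R@np.array([0,0,z]) for z in(.0,.1,.155,.173)];print(proj('side',X),proj('top',X))
k=cv2.resize(f[140:210,250:350],None,fx=7,fy=7,interpolation=2).copy()
q=(np.array(proj('side',X))-[250,140])*7
for a in q: cv2.circle(k,tuple(int(v) for v in a),5,(255,0,255),-1)
cv2.imwrite('pics/s2.png',k[:,:,::-1])
E
```

```text
yellow [-31.81595088  -7.16261428] [17.18510824 17.7370511 ]
green [-26.84966236  -4.00822018] [18.28316393 10.64155549]
black [-28.89491682  -4.58648195] [17.06976326 12.22287514]
[[297.787491   132.13408387]
 [299.00992785 160.14326667]
 [299.64254634 174.5564667 ]
 [299.84379397 179.1300814 ]] [[278.73102835 217.65138812]
 [282.24078443 217.71232876]
 [283.88214399 217.74079409]
 [284.38208594 217.74946005]]
```

View pics/s2.png

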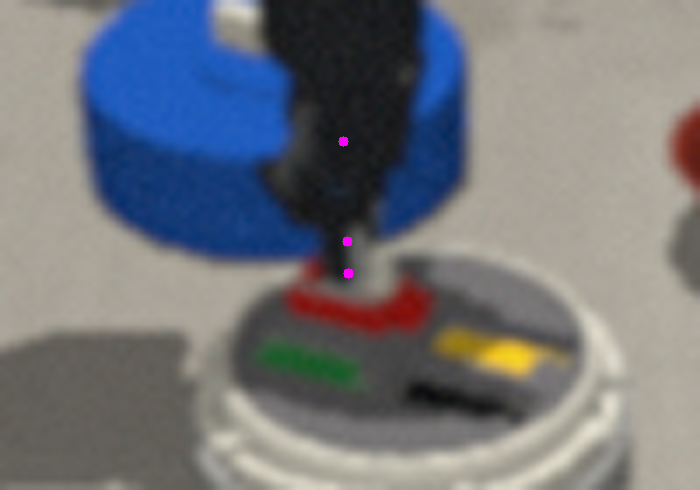

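apply_moves --commands '[[[0,0,0],[0,0,-0.01],0],[[0,0,0.001],[-0.001,0.0185,0],0],[[0,0,0],[0,0,0],0],[[0,0,0],[0,0,0.008],0],[[0,0,0],[0,0,0.008],0],[[0,0,0],[0,0,0.008],0],[[0,0,0],[0,0,0],0]]'

```text
t: 6.2
position: [0.5082, 0.0561, 0.25]
tcp_rot: [[-0.409, -0.913, -0.0], [-0.913, 0.409, -0.0], [0.0, 0.0, -1.0]]
ft_force: [-0.0, 0.7, -0.4]
finger_gap: 0.009
```

```bash
python3 - <<'E'
from plan import *
st();s=seat('red');plan([(*s,.25,-114)])
E
```

```text
t 6.2 pos [0.5082 0.0561 0.25  ] yaw -114.14 tilt [-0.0004 -0.0001] F [-0.   0.7 -0.4] T [ 0.06  0.05 -0.02] gap 0.009 q1,q7 [-0.43 -1.69]
turn -0.0008 (0.1 deg) then shift [ 0.0005 -0.0195  0.    ] mm 6
```

apply_moves --commands '[[[0,0,0],[0,0,0.008],0],[[0,0,0],[0,0,0.008],0],[[0,0,0],[0,0,0.008],0],[[0,0,0],[0,0,0],0]]'

```text
t: 6.6
position: [0.5087, 0.0568, 0.2469]
tcp_rot: [[-0.408, -0.913, 0.004], [-0.913, 0.408, 0.005], [-0.006, -0.002, -1.0]]
ft_force: [-9.3, 7.6, 63.8]
finger_gap: 0.0089
```

```bash
python3 - <<'E'
from plan import *
st()
E
```

```text
t 6.6 pos [0.5087 0.0568 0.2469] yaw -114.1 tilt [0.0041 0.0046] F [-9.3  7.6 63.8] T [ 0.57  2.21 -0.07] gap 0.0089 q1,q7 [-0.42 -1.68]
```

apply_moves --commands '[[[0,0,0],[0,0,-0.02],0],[[0,0,0],[0,0,-0.02],0],[[0,0,0],[0,0,0],0]]'

```text
t: 6.9
position: [0.5082, 0.056, 0.2556]
tcp_rot: [[-0.409, -0.913, 0.001], [-0.913, 0.409, 0.0], [-0.0, -0.001, -1.0]]
ft_force: [0.3, 0.6, -1.2]
finger_gap: 0.0089
```

```bash
python3 - <<'E'
from meas import *
from plan import *
s=st();im=snap('side','side2.png');zt=s['position'][2]-.1908
roi=(275,165,330,195);k=8;a=up(im,roi,k);h=cv2.cvtColor(a,cv2.COLOR_RGB2HSV).astype(int)
m=(((h[...,0]<8)|(h[...,0]>172))&(h[...,1]>130)&(h[...,2]>60)).astype(np.uint8)
m=cv2.morphologyEx(m,2,np.ones((5,5)));print(m.sum())
cn=np.vstack(cv2.findContours(m,0,1)[0])[:,0]
t=np.radians(-24);B=np.array([[np.cos(t),np.sin(t)],[-np.sin(t),np.cos(t)]])
for z in(0,.007,.014):
    Q=ray('side',(cn+.5)/k-.5+roi[:2],zt+z)[:,:2]@B.T-B@np.array(s['position'][:2]);print(z,Q.min(0)*1000,Q.max(0)*1000)
cv2.imwrite('pics/s3.png',cv2.resize(im[155:215,270:350],None,fx=8,fy=8,interpolation=2)[:,:,::-1])
E
```

```text
t 6.9 pos [0.5082 0.056  0.2556] yaw -114.14 tilt [0.0007 0.    ] F [ 0.3  0.6 -1.2] T [0.04 0.03 0.05] gap 0.0089 q1,q7 [-0.44 -1.69]
6379
0 [-35.45000766 -16.80413653] [34.78772322 32.5211438 ]
0.007 [-30.33161421 -25.63072799] [39.28899761 23.26117314]
0.014 [-25.21322076 -34.45731946] [43.79027199 14.00120249]
```

View pics/s3.png

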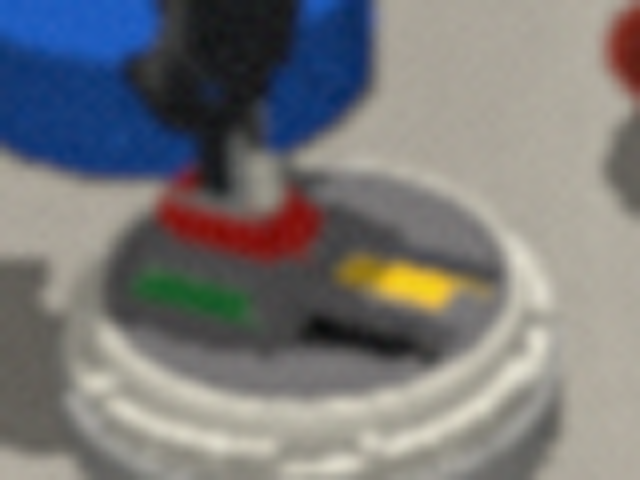

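Side view again shows red held above its pocket; the red body spans columns 289.8 to 310.3. Next I'll project the expected box corners and compare the column extents.

```bash
cat >> meas.py <<'E'
def boxpx(n,c,xy,yaw,zb):
    """image extents of cassette box corners: (u min,u max),(v max)"""
    wy=dict(red=(-8,8),yellow=(0,16),green=(-16,0),black=(-12,12))[c]
    L=[(-33,-16),(-33,16),(19,-16),(19,16),(33,wy[0]),(33,wy[1])];t=np.radians(yaw)
    X=[[xy[0]+(a*np.cos(t)-b*np.sin(t))/1000,xy[1]+(a*np.sin(t)+b*np.cos(t))/1000,zb+z] for a,b in L for z in(0,.014)]
    p=proj(n,X);return p.min(0),p.max(0)
E
python3 - <<'E'
from meas import *
from plan import *
s=r.sense();zt=s['position'][2]-.1908;p=np.array(s['position'][:2])
im=cv2.imread('pics/side2.png')[:,:,::-1].copy()
roi=(275,165,330,195);a=up(im,roi,8);h=cv2.cvtColor(a,cv2.COLOR_RGB2HSV).astype(int)
m=(((h[...,0]<8)|(h[...,0]>172))&(h[...,1]>130)&(h[...,2]>50)).astype(np.uint8);m=cv2.morphologyEx(m,2,np.ones((5,5)))
ys,xs=np.nonzero(m);print('seen',xs.min()/8+roi[0],xs.max()/8+roi[0],ys.min()/8+roi[1],ys.max()/8+roi[1])
ex=np.array([.9135,-.4067])
for d in(0,.004,.008): print(d,boxpx('side','red',p+d*ex,-24,zt))
# black & yellow pockets openings, neck extents
X=[[*(C+.0885*np.array([np.cos(q),np.sin(q)])),.062] for q in np.linspace(0,6.28,60)]
print('neck top',proj('side',X).min(0),proj('side',X).max(0))
X=[[*(C+.105*np.array([np.cos(q),np.sin(q)])),z] for q in np.linspace(0,6.28,60) for z in(0,.03)]
print('foot',proj('side',X).min(0),proj('side',X).max(0))
E
```

```text
seen 289.875 310.0 176.75 187.5
0 (array([287.3010937 , 174.92788132]), array([308.59553263, 186.95432852]))
0.004 (array([288.37443122, 175.1914304 ]), array([309.68851104, 187.23654233]))
0.008 (array([289.44996863, 175.45551915]), array([310.78366886, 187.51933098]))
neck top [280.22455888 175.04303684] [334.74706533 206.79971915]
foot [275.82445017 180.07603881] [339.64831656 225.65160595]
```

```bash
python3 - <<'E'
from meas import *
from plan import *
for c in('yellow','black','green'):print(c,boxpx('side',c,seat(c),-24,.049))
im=cv2.imread('pics/side0.png')[:,:,::-1].copy()
roi=(270,170,350,215);a=up(im,roi,8);h=cv2.cvtColor(a,cv2.COLOR_RGB2HSV).astype(int)
for c,mk in dict(yellow=(h[...,0]>18)&(h[...,0]<35)&(h[...,1]>110),red=((h[...,0]<8)|(h[...,0]>172))&(h[...,1]>110),green=(h[...,0]>45)&(h[...,0]<85)&(h[...,1]>90),black=h[...,2]<52).items():
    m=cv2.morphologyEx(mk.astype(np.uint8),2,np.ones((5,5)));n,l,s_,ce=cv2.connectedComponentsWithStats(m);i=1+np.argmax(s_[1:,4]);x,y,w,hh,_=s_[i]
    print(c,'seen',x/8+roi[0],(x+w)/8+roi[0],y/8+roi[1],(y+hh)/8+roi[1],'exp',*[v.round(1) for v in boxpx('side',c,seat(c),-24,.049)])
E
```

```text
yellow (array([309.25371736, 184.17129998]), array([331.79119688, 196.59034886]))
black (array([303.56642187, 190.95366342]), array([326.11628058, 204.20581023]))
green (array([283.07377334, 185.69952442]), array([303.65952704, 199.24867043]))
yellow seen 311.75 328.25 186.375 193.625 exp [309.3 184.2] [331.8 196.6]
red seen 292.125 308.5 181.5 188.0 exp [289.1 179.2] [310.3 191.2]
green seen 286.5 301.625 188.5 195.125 exp [283.1 185.7] [303.7 199.2]
black seen 307.875 322.125 194.25 199.375 exp [303.6 191. ] [326.1 204.2]
```

apply_moves --commands '[[[0,0,0],[-0.004,0.004,0],0],[[0,0,0],[0,0,0.012],0],[[0,0,0],[0,0,0.012],0],[[0,0,0],[0,0,0.005],0],[[0,0,0],[0,0,0],0]]'

```text
t: 7.45
position: [0.5077, 0.0578, 0.246]
tcp_rot: [[-0.409, -0.913, -0.0], [-0.913, 0.409, 0.0], [0.0, 0.0, -1.0]]
ft_force: [1.3, 1.7, -1.9]
finger_gap: 0.0091
```

```bash
python3 - <<'E'
from plan import *
st()
E
```

```text
t 7.45 pos [0.5077 0.0578 0.246 ] yaw -114.11 tilt [-0.0002  0.    ] F [ 1.3  1.7 -1.9] T [ 0.49 -0.36  0.07] gap 0.0091 q1,q7 [-0.43 -1.69]
```

apply_moves --commands '[[[0,0,0],[0,0,0.006],0],[[0,0,0],[0,0,0.006],0],[[0,0,0],[0,0,0],0]]'

```text
t: 7.75
position: [0.5076, 0.0578, 0.2427]
tcp_rot: [[-0.409, -0.913, 0.0], [-0.913, 0.409, 0.0], [-0.0, -0.0, -1.0]]
ft_force: [1.9, 2.1, -3.5]
finger_gap: 0.009
```

apply_moves --commands '[[[0,0,0],[0,0,0.005],0],[[0,0,0],[0,0,0],0]]'

```text
t: 7.95
position: [0.5076, 0.0578, 0.2413]
tcp_rot: [[-0.409, -0.913, 0.0], [-0.913, 0.409, 0.0], [-0.0, -0.0, -1.0]]
ft_force: [2.2, 3.4, -0.9]
finger_gap: 0.009
```

```bash
python3 - <<'E'
from plan import *
st()
E
```

```text
t 7.95 pos [0.5076 0.0578 0.2413] yaw -114.12 tilt [0.0003 0.0001] F [ 2.2  3.4 -0.9] T [ 0.65 -0.49  0.11] gap 0.009 q1,q7 [-0.42 -1.68]
```

apply_moves --commands '[[[0,0,0],[0,0,0.004],0],[[0,0,0],[0,0,0.004],0],[[0,0,0],[0,0,0],0]]'

```text
t: 8.25
position: [0.5077, 0.0574, 0.2395]
tcp_rot: [[-0.409, -0.912, 0.001], [-0.912, 0.409, 0.0], [-0.001, -0.001, -1.0]]
ft_force: [0.9, 2.2, 9.4]
finger_gap: 0.009
```

apply_moves --commands '[[[0,0,0],[0,0,0],0.3],[[0,0,0],[0,0,0],0.3],[[0,0,0],[0,0,-0.04],0.3],[[0,0,0],[0,0,-0.1],0.3],[[0,0,0],[0,0,-0.1],0.3]]'

```text
t: 8.75
position: [0.507, 0.0572, 0.3119]
tcp_rot: [[-0.41, -0.912, -0.002], [-0.912, 0.41, -0.001], [0.002, 0.002, -1.0]]
ft_force: [0.2, 0.2, 0.1]
finger_gap: 0.0253
```

apply_moves --commands '[[[0,0,0],[0.1,0,0],0.6],[[0,0,0],[0.1,0,0],0.6],[[0,0,0],[0.1,0,0],0.6],[[0,0,0],[0.1,0,0],0.6],[[0,0,0],[0.1,0,0],0.6]]'

```text
t: 9.25
position: [0.4452, -0.0803, 0.3116]
tcp_rot: [[-0.409, -0.913, -0.0], [-0.913, 0.409, 0.0], [0.0, 0.0, -1.0]]
ft_force: [0.6, -0.1, -0.1]
finger_gap: 0.0513
```

```bash
python3 - <<'E'
from meas import *
from plan import *
st();a=snap('top','top2.png');b=snap('side','side3.png')
k=cv2.resize(a[165:275,250:470],None,fx=3.5,fy=3.5,interpolation=2);cv2.imwrite('pics/c3.png',k[:,:,::-1])
for c in('yellow','green','black'):print(c,ext(a,c))
E
```

```text
t 9.25 pos [ 0.4452 -0.0803  0.3116] yaw -114.14 tilt [-0.0001  0.    ] F [ 0.6 -0.1 -0.1] T [-0.04 -0.06 -0.02] gap 0.0513 q1,q7 [-0.22 -1.49]
yellow (array([ 0.53060368, -0.38878412]), array([65.89122842, 31.21920587]))
green (array([ 0.42765524, -0.33424772]), array([63.41032976, 32.30909759]))
black (array([ 0.54468772, -0.25699283]), array([67.29155266, 32.49743714]))
```

View pics/c3.png

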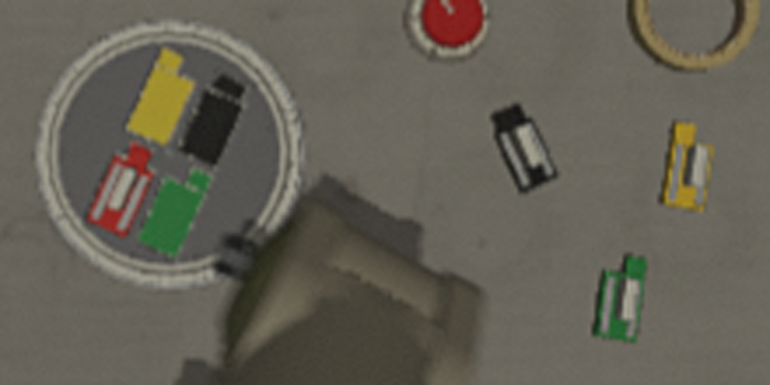

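Top view: red sits in its pocket, and the other three cassettes are undisturbed. Green is next.

```bash
python3 - <<'E'
from plan import *
plan([(.4277,-.3342,.3116,-97.5),(.4277,-.3342,.1905,-97.5)])
E
```

```text
turn -0.0942 (17.0 deg) then shift [ 8.39e-01 -5.53e-02  8.00e-04] mm 252
turn -0.0 (0.0 deg) then shift [-0.      0.      0.4037] mm 121
```

apply_moves --commands '[[[0,0,-0.0463],[0,0,0],0.6],[[0,0,-0.0462],[0,0,0],0.6],[[0,0,0],[0.1049,-0.0069,0],0.6],[[0,0,0],[0.1049,-0.0069,0],0.6],[[0,0,0],[0.1049,-0.0069,0],0.6],[[0,0,0],[0.1049,-0.0069,0],0.6],[[0,0,0],[0.1049,-0.0069,0],0.6],[[0,0,0],[0.1049,-0.0069,0],0.6],[[0,0,0],[0.1049,-0.0069,0],0.6],[[0,0,0],[0.1049,-0.0069,0],0.6],[[0,0,0],[0,0,0],0.6]]'

```text
t: 10.45
position: [0.4292, -0.3347, 0.3117]
tcp_rot: [[-0.135, -0.991, 0.001], [-0.991, 0.135, -0.003], [0.003, -0.001, -1.0]]
ft_force: [-0.5, 0.6, -1.0]
finger_gap: 0.0513
```

```bash
python3 - <<'E'
from plan import *
st();plan([(.4277,-.3342,.3116,-97.5),(.4277,-.3342,.1905,-97.5)])
E
```

```text
t 10.45 pos [ 0.4292 -0.3347  0.3117] yaw -97.76 tilt [ 0.0006 -0.0031] F [-0.5  0.6 -1. ] T [ 0.03  0.01 -0.01] gap 0.0513 q1,q7 [ 0.38 -0.88]
turn -0.0014 (0.3 deg) then shift [-0.0011  0.0053  0.0004] mm 2
turn -0.0 (0.0 deg) then shift [-0.      0.      0.4037] mm 121
```

apply_moves --commands '[[[0,0,0],[-0.0011,0.005,0.0808],0.6],[[0,0,0],[0,0,0.0808],0.6],[[0,0,0],[0,0,0.0808],0.6],[[0,0,0],[0,0,0.0808],0.6],[[0,0,0],[0,0,0.0808],0.6],[[0,0,0],[0,0,0],0.6],[[0,0,0],[0,0,0],0],[[0,0,0],[0,0,0],0],[[0,0,0],[0,0,0],0],[[0,0,0],[0,0,0],0]]'

```text
t: 11.45
position: [0.4286, -0.3305, 0.191]
tcp_rot: [[-0.13, -0.992, 0.002], [-0.992, 0.13, -0.001], [0.001, -0.002, -1.0]]
ft_force: [-0.7, 1.3, 9.1]
finger_gap: 0.009
```

```bash
cat >> meas.py <<'E'
def cmask(a,c):
    h=cv2.cvtColor(a,cv2.COLOR_RGB2HSV).astype(int);H,S,V=h[...,0],h[...,1],h[...,2]
    return dict(red=((H<8)|(H>172))&(S>130)&(V>50),yellow=(H>18)&(H<35)&(S>120),green=(H>45)&(H<85)&(S>90),black=V<52)[c].astype(np.uint8)
def held(im,c,s,yaw,zg):
    """offset along the cassette x (m) of the cassette from the TCP, seen by the side camera"""
    p=np.array(s['position'][:2]);zb=s['position'][2]-zg;t=np.radians(yaw);ex=np.array([np.cos(t),np.sin(t)])
    lo,hi=boxpx('side',c,p,yaw,zb);roi=tuple(int(v) for v in(lo[0]-8,lo[1]-3,hi[0]+10,hi[1]+4))
    m=cv2.morphologyEx(cmask(up(im,roi),c),2,np.ones((5,5)));n,l,S,ce=cv2.connectedComponentsWithStats(m)
    m=np.isin(l,[i for i in range(1,n) if S[i,4]>150]);ys,xs=np.nonzero(m);a,b=xs.min()/8+roi[0],xs.max()/8+roi[0]
    lo2,hi2=boxpx('side',c,p+.01*ex,yaw,zb);k=(lo2[0]-lo[0])/10
    print(c,'seen u',a,b,'exp',lo[0].round(1),hi[0].round(1),'offset mm left/right edge',((a-lo[0])/k).round(1),((b-hi[0])/k).round(1),'v',ys.max()/8+roi[1],hi[1].round(1))
E
python3 - <<'E'
from meas import *
from plan import *
s=st();im=snap('side');held(im,'green',s,-7.6,s['position'][2])
E
```

```text
t 11.45 pos [ 0.4286 -0.3305  0.191 ] yaw -97.47 tilt [ 0.0015 -0.0008] F [-0.7  1.3  9.1] T [0.25 0.07 0.01] gap 0.009 q1,q7 [ 0.47 -0.82]
green seen u 250.5 274.75 exp 249.2 275.2 offset mm left/right edge 3.7 -1.3 v 289.875 290.7
```

apply_moves --commands '[[[0,0,0],[0,0,-0.08],0],[[0,0,0],[0,0,-0.08],0],[[0,0,0.046],[0,0,-0.1],0],[[0,0,0.046],[0,0,-0.1],0],[[0,0,0],[0,0,0],0],[[0,0,0],[0,0,0],0]]'

```text
t: 12.1
position: [0.4285, -0.3301, 0.2986]
tcp_rot: [[-0.405, -0.914, 0.002], [-0.914, 0.405, -0.001], [0.0, -0.002, -1.0]]
ft_force: [0.5, 0.7, -1.1]
finger_gap: 0.0088
```

```bash
cat >> plan.py <<'E'
EX=np.array([.9135,-.4067]);EY=np.array([.4067,.9135])
E
python3 - <<'E'
from plan import *
st();p=seat('green')-.001*EX+.0012*EY;plan([(*p,.297,-114.1),(*p,.259,-114.1)])
E
```

```text
t 12.1 pos [ 0.4285 -0.3301  0.2986] yaw -113.89 tilt [ 0.0016 -0.001 ] F [ 0.5  0.7 -1.1] T [ 0.04 -0.01 -0.03] gap 0.0088 q1,q7 [ 0.32 -1.06]
turn 0.0012 (-0.2 deg) then shift [-1.147   0.2669  0.0053] mm 353
turn -0.0 (0.0 deg) then shift [-0.      0.      0.1267] mm 38
```

apply_moves --commands '[[[0,0,0.001],[-0.1147,0.0267,0],0],[[0,0,0],[-0.1147,0.0267,0],0],[[0,0,0],[-0.1147,0.0267,0],0],[[0,0,0],[-0.1147,0.0267,0],0],[[0,0,0],[-0.1147,0.0267,0],0],[[0,0,0],[-0.1147,0.0267,0],0],[[0,0,0],[-0.1147,0.0267,0],0],[[0,0,0],[-0.1147,0.0267,0],0],[[0,0,0],[-0.1147,0.0267,0],0],[[0,0,0],[-0.1147,0.0267,0],0],[[0,0,0],[0,0,0],0],[[0,0,0],[0,0,0],0]]'

```text
t: 13.3
position: [0.4961, 0.017, 0.2968]
tcp_rot: [[-0.407, -0.914, -0.002], [-0.914, 0.407, -0.001], [0.001, 0.001, -1.0]]
ft_force: [0.3, -1.2, -1.8]
finger_gap: 0.0088
```

apply_moves --commands '[[[0,0,0],[0,0,0.065],0],[[0,0,0],[0,0,0.065],0],[[0,0,0],[0,0,0],0],[[0,0,0],[0,0,0],0]]'

```text
t: 13.7
position: [0.4961, 0.0148, 0.2586]
tcp_rot: [[-0.412, -0.911, -0.002], [-0.911, 0.412, -0.001], [0.001, 0.001, -1.0]]
ft_force: [-0.1, -0.3, -1.1]
finger_gap: 0.0089
```

```bash
python3 - <<'E'
from meas import *
from plan import *
s=st();im=snap('side');held(im,'green',s,-24,.191);p=seat('green')-.001*EX+.0012*EY;plan([(*p,.249,-114.1)])
E
```

```text
t 13.7 pos [0.4961 0.0148 0.2586] yaw -114.32 tilt [-0.0016 -0.0005] F [-0.1 -0.3 -1.1] T [-0.03 -0.01  0.01] gap 0.0089 q1,q7 [-0.37 -1.59]
green seen u 284.125 303.25 exp 282.6 303.4 offset mm left/right edge 5.4 -0.5 v 195.0 194.6
turn -0.0011 (0.2 deg) then shift [-0.0043  0.0031  0.0336] mm 10
```

apply_moves --commands '[[[0,0,-0.001],[-0.0043,0.0075,0],0],[[0,0,0],[0,0,0],0],[[0,0,0],[0,0,0],0],[[0,0,0],[0,0,0],0]]'

```text
t: 14.15
position: [0.4949, 0.0184, 0.2591]
tcp_rot: [[-0.407, -0.913, 0.001], [-0.913, 0.407, 0.0], [-0.0, -0.001, -1.0]]
ft_force: [0.5, -0.1, -0.8]
finger_gap: 0.0093
```

```bash
python3 - <<'E'
from meas import *
from plan import *
s=st();p=seat('green')-.0024*EX+.0012*EY;plan([(*p,.249,-114.1)])
E
```

```text
t 14.15 pos [0.4949 0.0184 0.2591] yaw -114.03 tilt [0.0006 0.0001] F [ 0.5 -0.1 -0.8] T [-0.   -0.02  0.08] gap 0.0093 q1,q7 [-0.38 -1.59]
turn 0.0004 (-0.1 deg) then shift [ 0.004  -0.0008  0.0338] mm 10
```

apply_moves --commands '[[[0,0,0],[0.003,0,0.009],0],[[0,0,0],[0,0,0.009],0],[[0,0,0],[0,0,0.009],0],[[0,0,0],[0,0,0.007],0],[[0,0,0],[0,0,0],0]]'

```text
t: 14.65
position: [0.4949, 0.0172, 0.2488]
tcp_rot: [[-0.408, -0.913, 0.001], [-0.913, 0.408, 0.0], [-0.001, -0.001, -1.0]]
ft_force: [0.0, -0.6, 7.8]
finger_gap: 0.0092
```

```bash
python3 - <<'E'
from meas import *
from plan import *
s=st();p=seat('green')-.0024*EX+.0012*EY;plan([(*p,.249,-114.1)])
E
```

```text
t 14.65 pos [0.4949 0.0172 0.2488] yaw -114.07 tilt [0.0011 0.0001] F [ 0.  -0.6  7.8] T [0.06 0.17 0.01] gap 0.0092 q1,q7 [-0.36 -1.58]
turn 0.0002 (-0.0 deg) then shift [ 0.0002  0.0009 -0.0007] mm 0
```

apply_moves --commands '[[[0,0,0],[0,-0.003,0.002],0],[[0,0,0],[0,0,0.003],0],[[0,0,0],[0,0,0],0]]'

```text
t: 14.95
position: [0.4958, 0.0168, 0.2476]
tcp_rot: [[-0.408, -0.913, 0.001], [-0.913, 0.408, 0.0], [-0.001, -0.001, -1.0]]
ft_force: [-0.1, -1.4, 10.5]
finger_gap: 0.0092
```

```bash
python3 - <<'E'
from meas import *
from plan import *
s=st()
E
```

```text
t 14.95 pos [0.4958 0.0168 0.2476] yaw -114.07 tilt [0.0015 0.0002] F [-0.1 -1.4 10.5] T [-0.01  0.32  0.03] gap 0.0092 q1,q7 [-0.36 -1.58]
```

apply_moves --commands '[[[0,0,0],[0,-0.004,0],0],[[0,0,0],[0,0,0],0]]'

```text
t: 15.15
position: [0.4963, 0.0166, 0.2474]
tcp_rot: [[-0.407, -0.913, -0.0], [-0.913, 0.407, 0.001], [-0.001, 0.001, -1.0]]
ft_force: [-1.2, 0.8, 10.8]
finger_gap: 0.009
```

apply_moves --commands '[[[0,0,0],[0,-0.003,0],0],[[0,0,0],[0,0,0],0]]'

```text
t: 15.35
position: [0.4966, 0.0165, 0.2473]
tcp_rot: [[-0.407, -0.913, -0.002], [-0.913, 0.407, 0.001], [-0.0, 0.002, -1.0]]
ft_force: [-2.4, 1.5, 11.0]
finger_gap: 0.009
```

```bash
python3 - <<'E'
from meas import *
from plan import *
s=st()
E
```

```text
t 15.35 pos [0.4966 0.0165 0.2473] yaw -114.03 tilt [-0.0019  0.0012] F [-2.4  1.5 11. ] T [0.55 1.06 0.02] gap 0.009 q1,q7 [-0.36 -1.58]
```

```bash
python3 - <<'E'
from meas import *
from plan import *
s=r.sense();im=snap('side');held(im,'green',s,-24,.191)
cv2.imwrite('pics/s4.png',cv2.resize(im[160:210,270:345],None,fx=10,fy=10,interpolation=2)[:,:,::-1])
E
```

```text
green seen u 283.875 302.875 exp 283.0 303.7 offset mm left/right edge 3.1 -2.9 v 195.375 197.2
```

View pics/s4.png

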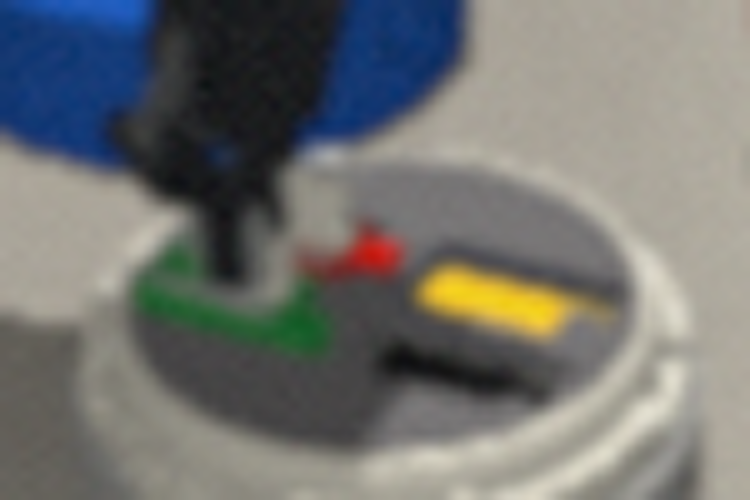

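Side view: green is still resting on the deck at (140–330, 240–352), close to its pocket, and has slipped in the grip. I'll compare with the expected extents at deck level.

```bash
python3 - <<'E'
from meas import *
from plan import *
p=np.array(r.sense()['position'][:2]);print('tcp rel seat: x %.1f y %.1f'%((p-seat('green'))@EX*1000,(p-seat('green'))@EY*1000))
for d in(0,.003):
  for z in(.05,.058,.062): print(d,z,*boxpx('side','green',seat('green')+d*EY,-24,z))
im=cv2.imread('pics/side0.png')[:,:,::-1].copy()
# red as seated in side3 : check vs expected
im=cv2.imread('pics/side3.png')[:,:,::-1].copy();s=dict(position=[*seat('red'),.241]);held(im,'red',s,-24,.191)
E
```

```text
tcp rel seat: x -0.3 y 1.3
0 0.05 [283.0553997  185.45076669] [303.64992207 198.99876749]
0 0.058 [282.90789772 183.45317621] [303.57280496 196.99169832]
0 0.062 [282.83380341 182.44933791] [303.53406069 195.98290711]
0.003 0.05 [283.49501692 184.97381099] [304.05785427 198.48660208]
0.003 0.058 [283.34927873 182.9777597 ] [303.98227497 196.48098833]
0.003 0.062 [283.27607099 181.97470428] [303.94430349 195.47293876]
red seen u 291.75 309.875 exp 289.1 310.3 offset mm left/right edge 9.9 -1.5 v 187.125 191.0
```

apply_moves --commands '[[[0,0,0],[0,-0.004,0],0],[[0,0,0],[0,0,0],0]]' --newtons 80

```text
t: 15.6
position: [0.4973, 0.0162, 0.2472]
tcp_rot: [[-0.407, -0.913, -0.003], [-0.913, 0.407, 0.002], [-0.0, 0.003, -1.0]]
ft_force: [-3.1, 2.0, 11.2]
finger_gap: 0.0079
```

apply_moves --commands '[[[0,0,0],[0,-0.004,0],0],[[0,0,0],[0,0,0],0]]'

```text
t: 15.8
position: [0.4996, 0.0152, 0.247]
tcp_rot: [[-0.408, -0.913, 0.0], [-0.913, 0.408, -0.0], [0.0, -0.0, -1.0]]
ft_force: [-0.3, 0.4, 0.3]
finger_gap: 0.0077
```

apply_moves --commands '[[[0,0,0],[0,-0.004,0],0],[[0,0,0],[0,0,0],0]]'

```text
t: 16.0
position: [0.5001, 0.015, 0.2469]
tcp_rot: [[-0.407, -0.913, -0.002], [-0.913, 0.407, 0.0], [0.0, 0.002, -1.0]]
ft_force: [-3.0, 1.6, 0.9]
finger_gap: 0.0081
```

```bash
cat >> plan.py <<'E'
def rel(c):
    s=st();p=np.array(s['position'][:2])-seat(c);print('rel x %.1f y %.1f mm; Fx %.1f Fy %.1f (case)'%(p@EX*1000,p@EY*1000,np.array(s['ft_force'][:2])@EX,np.array(s['ft_force'][:2])@EY));return s
E
python3 -c "
from plan import *
rel('green')"
```

```text
t 16.0 pos [0.5001 0.015  0.2469] yaw -114.02 tilt [-0.0016  0.0005] F [-3.   1.6  0.9] T [0.46 0.61 0.1 ] gap 0.0081 q1,q7 [-0.35 -1.57]
rel x 3.5 y 1.4 mm; Fx -3.4 Fy 0.2 (case)
```

apply_moves --commands '[[[0,0,0],[0,0.003,0.005],0],[[0,0,0],[0,0,0.008],0],[[0,0,0],[0,0,0.008],0],[[0,0,0],[0,0,0],0]]'

```text
t: 16.4
position: [0.4994, 0.0155, 0.2415]
tcp_rot: [[-0.407, -0.913, 0.0], [-0.913, 0.407, 0.001], [-0.001, 0.0, -1.0]]
ft_force: [-5.9, 4.6, 18.9]
finger_gap: 0.0081
```

```bash
python3 -c "
from plan import *
rel('green')"
```

```text
t 16.4 pos [0.4994 0.0155 0.2415] yaw -114.03 tilt [0.0001 0.0015] F [-5.9  4.6 18.9] T [ 0.64  1.   -0.04] gap 0.0081 q1,q7 [-0.34 -1.57]
rel x 2.7 y 1.5 mm; Fx -7.3 Fy 1.8 (case)
```

apply_moves --commands '[[[0,0,0],[0,0.003,0],0],[[0,0,0],[0,0,0.004],0],[[0,0,0],[0,0,0.004],0],[[0,0,0],[0,0,0],0]]'

```text
t: 16.8
position: [0.4988, 0.0157, 0.2404]
tcp_rot: [[-0.407, -0.913, 0.002], [-0.913, 0.407, 0.002], [-0.003, -0.001, -1.0]]
ft_force: [-9.1, 5.2, 38.5]
finger_gap: 0.0083
```

```bash
python3 -c "
from plan import *
rel('green')"
```

```text
t 16.8 pos [0.4988 0.0157 0.2404] yaw -114.05 tilt [0.0021 0.0022] F [-9.1  5.2 38.5] T [0.56 1.39 0.02] gap 0.0083 q1,q7 [-0.34 -1.57]
rel x 2.0 y 1.5 mm; Fx -10.4 Fy 1.0 (case)
```

apply_moves --commands '[[[0,0,0],[0,0,-0.006],0],[[0,0,0],[0,0,0],0.3],[[0,0,0],[0,0,0],0.3],[[0,0,0],[0,0,0],0.3],[[0,0,0],[0,0,-0.05],0.3],[[0,0,0],[0,0,-0.1],0.3],[[0,0,0],[0,0,-0.09],0.3]]'

```text
t: 17.5
position: [0.4989, 0.0152, 0.3126]
tcp_rot: [[-0.408, -0.913, -0.001], [-0.913, 0.408, -0.001], [0.001, 0.001, -1.0]]
ft_force: [0.2, 1.0, -0.3]
finger_gap: 0.0254
```

apply_moves --commands '[[[0,0,0],[0.12,0,0],0.6],[[0,0,0],[0.12,0,0],0.6],[[0,0,0],[0.12,0,0],0.6],[[0,0,0],[0.12,0,0],0.6],[[0,0,0],[0.12,0,0],0.6]]'

```text
t: 18.0
position: [0.425, -0.1501, 0.312]
tcp_rot: [[-0.407, -0.913, -0.0], [-0.913, 0.407, -0.0], [0.0, -0.0, -1.0]]
ft_force: [0.4, -0.1, 0.1]
finger_gap: 0.0513
```

```bash
python3 - <<'E'
from meas import *
from plan import *
st();a=snap('top','top3.png');b=snap('side','side4.png')
k=np.vstack([cv2.resize(a[180:245,265:335],(420,390),interpolation=2),]);k2=cv2.resize(b[165:210,270:345],(650,390)[0:2],interpolation=2)
cv2.imwrite('pics/c4.png',np.hstack([k,cv2.resize(k2,(380,228)) if 0 else cv2.copyMakeBorder(cv2.resize(b[165:210,270:345],(375,225),interpolation=2),0,165,0,0,0)])[:,:,::-1])
for c in('yellow','black'):print(c,ext(a,c))
for c in('red','green'):held(b,c,dict(position=[*seat(c),.241]),-24,.191)
# seated position in top view at z=.064 top face
for c in('red','green'):
    roi=(272,200,292,236) if c=='red' else (286,208,313,242)
    m=cmask(up(a,roi),c);m=cv2.morphologyEx(m,2,np.ones((5,5)));cn=np.vstack([q for q in cv2.findContours(m,0,1)[0] if cv2.contourArea(q)>150])[:,0]
    for z in(.05,.064):
        P=ray('top',(cn+.5)/8-.5+np.array(roi[:2]),z)[:,:2]-seat(c);Q=np.c_[P@EX,P@EY]*1000;print(c,z,Q.min(0),Q.max(0))
E
```

```text
t 18.0 pos [ 0.425  -0.1501  0.312 ] yaw -114.03 tilt [-0.     -0.0005] F [ 0.4 -0.1  0.1] T [-0.06 -0.07 -0.05] gap 0.0513 q1,q7 [-0.07 -1.32]
yellow (array([ 0.53068448, -0.38877332]), array([65.78862719, 31.26445555]))
black (array([ 0.54465226, -0.25690723]), array([67.29155266, 32.31211302]))
red seen u 292.0 309.875 exp 289.1 310.3 offset mm left/right edge 10.9 -1.5 v 187.25 191.0
green seen u 286.375 303.75 exp 283.1 303.6 offset mm left/right edge 12.2 0.4 v 195.375 199.0
red 0.05 [-35.48194382 -16.83472001] [32.7853357  16.65145491]
red 0.064 [-34.65250822 -17.5042673 ] [32.73422693 15.54998674]
green 0.05 [-33.30517083 -17.266764  ] [34.03933863 15.68119718]
green 0.064 [-32.50380418 -17.38903285] [33.97206323 15.1339496 ]
```

View pics/c4.png

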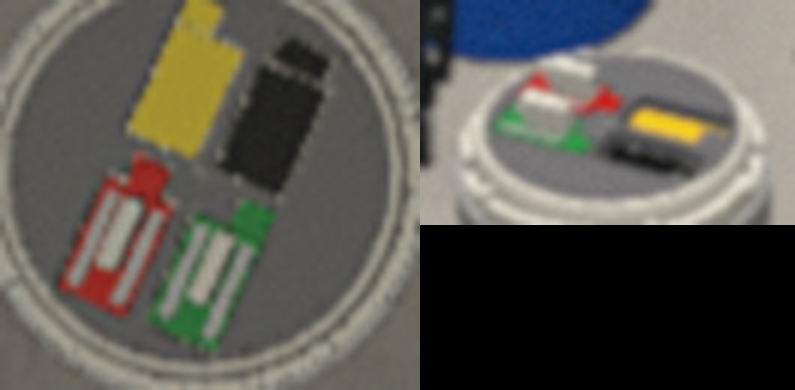

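Top and side views show red and green flush in their pockets, tongues the right way. Next is black, the nearer one.

```bash
python3 - <<'E'
from plan import *
plan([(.5447,-.2569,.312,-67.5),(.5447,-.2569,.1905,-67.5)],pos=(.425,-.1501,.312),yaw=-114.03)
E
```

```text
turn -0.2585 (46.5 deg) then shift [ 0.4816 -0.2324 -0.    ] mm 160
turn -0.0 (0.0 deg) then shift [ 0.    -0.     0.405] mm 122
```

apply_moves --commands '[[[0,0,-0.0431],[0,0,0],0.6],[[0,0,-0.0431],[0,0,0],0.6],[[0,0,-0.0431],[0,0,0],0.6],[[0,0,-0.0431],[0,0,0],0.6],[[0,0,-0.0431],[0,0,0],0.6],[[0,0,-0.043],[0,0,0],0.6],[[0,0,0],[0.1204,-0.0581,0],0.6],[[0,0,0],[0.1204,-0.0581,0],0.6],[[0,0,0],[0.1204,-0.0581,0],0.6],[[0,0,0],[0.1204,-0.0581,0],0.6],[[0,0,0],[0,0,0],0.6],[[0,0,0],[0,0,0],0.6]]'

```text
t: 19.3
position: [0.5455, -0.2556, 0.3113]
tcp_rot: [[0.382, -0.924, -0.001], [-0.924, -0.382, 0.0], [-0.001, 0.001, -1.0]]
ft_force: [0.4, 0.3, 0.4]
finger_gap: 0.0511
```

```bash
python3 - <<'E'
from plan import *
st();plan([(.5447,-.2569,.312,-67.5),(.5447,-.2569,.1905,-67.5)])
E
```

```text
t 19.3 pos [ 0.5455 -0.2556  0.3113] yaw -67.54 tilt [-0.0011  0.0004] F [0.4 0.3 0.4] T [0.   0.08 0.04] gap 0.0511 q1,q7 [ 0.24 -0.68]
turn -0.0002 (0.0 deg) then shift [ 0.003   0.0041 -0.0022] mm 2
turn -0.0 (0.0 deg) then shift [ 0.    -0.     0.405] mm 122
```

apply_moves --commands '[[[0,0,0],[0.002,0.003,0.08],0.6],[[0,0,0],[0,0,0.08],0.6],[[0,0,0],[0,0,0.08],0.6],[[0,0,0],[0,0,0.08],0.6],[[0,0,0],[0,0,0.0815],0.6],[[0,0,0],[0,0,0],0.6],[[0,0,0],[0,0,0],0],[[0,0,0],[0,0,0],0],[[0,0,0],[0,0,0],0],[[0,0,0],[0,0,0],0]]' --newtons 70

```text
t: 20.3
position: [0.5448, -0.2565, 0.1931]
tcp_rot: [[0.383, -0.924, 0.002], [-0.924, -0.383, -0.0], [0.001, -0.001, -1.0]]
ft_force: [-1.1, 1.3, 8.0]
finger_gap: 0.0081
```

apply_moves --commands '[[[0,0,0],[0,0,-0.08],0],[[0,0,0],[0,0,-0.08],0],[[0,0,0.0431],[0,0,-0.0333],0],[[0,0,0.0431],[0,0,-0.0333],0],[[0,0,0.0431],[0,0,-0.0333],0],[[0,0,0.0431],[0,0,-0.0333],0],[[0,0,0.0431],[0,0,-0.0333],0],[[0,0,0.0433],[0,0,-0.0333],0],[[0,0,0],[0,0,0],0],[[0,0,0],[0,0,0],0]]'

```text
t: 21.3
position: [0.5446, -0.2563, 0.2999]
tcp_rot: [[-0.404, -0.915, 0.001], [-0.915, 0.404, -0.0], [0.0, -0.001, -1.0]]
ft_force: [-0.1, 0.1, -0.5]
finger_gap: 0.0083
```

```bash
python3 - <<'E'
from plan import *
st();p=seat('black')+.0013*EY;plan([(*p,.298,-114.1),(*p,.257,-114.1)])
E
```

```text
t 21.3 pos [ 0.5446 -0.2563  0.2999] yaw -113.85 tilt [ 0.0005 -0.0003] F [-0.1  0.1 -0.5] T [-0.03  0.03  0.  ] gap 0.0083 q1,q7 [ 0.08 -1.23]
turn 0.0014 (-0.3 deg) then shift [-0.765   0.2697  0.0064] mm 243
turn -0.0 (0.0 deg) then shift [-0.      0.      0.1367] mm 41
```

apply_moves --commands '[[[0,0,0.0014],[-0.1093,0.0385,0],0],[[0,0,0],[-0.1093,0.0385,0],0],[[0,0,0],[-0.1093,0.0385,0],0],[[0,0,0],[-0.1093,0.0385,0],0],[[0,0,0],[-0.1093,0.0385,0],0],[[0,0,0],[-0.1093,0.0385,0],0],[[0,0,0],[-0.1093,0.0385,0],0],[[0,0,0],[0,0,0],0],[[0,0,0],[0,0,0.07],0],[[0,0,0],[0,0,0.066],0],[[0,0,0],[0,0,0],0],[[0,0,0],[0,0,0],0]]'

```text
t: 22.5
position: [0.5653, -0.0149, 0.2587]
tcp_rot: [[-0.412, -0.911, -0.001], [-0.911, 0.412, -0.0], [0.001, 0.001, -1.0]]
ft_force: [0.2, -0.3, -0.4]
finger_gap: 0.0084
```

```bash
python3 - <<'E'
from meas import *
from plan import *
s=rel('black');im=snap('side');held(im,'black',s,-24,.191)
p=seat('black')+.0013*EY;plan([(*p,.25,-114.1)])
E
```

```text
t 22.5 pos [ 0.5653 -0.0149  0.2587] yaw -114.32 tilt [-0.0012 -0.0001] F [ 0.2 -0.3 -0.4] T [ 0.03 -0.01 -0.01] gap 0.0084 q1,q7 [-0.33 -1.55]
rel x 1.2 y 0.6 mm; Fx 0.3 Fy -0.2 (case)
black seen u 305.25 327.375 exp 303.8 326.5 offset mm left/right edge 5.1 2.9 v 200.25 199.4
turn -0.0013 (0.2 deg) then shift [-0.0019  0.0045  0.0309] mm 9
```

apply_moves --commands '[[[0,0,-0.001],[-0.002,0.009,0],0],[[0,0,0],[0,0,0.01],0],[[0,0,0],[0,0,0.01],0],[[0,0,0],[0,0,0.006],0],[[0,0,0],[0,0,0],0],[[0,0,0],[0,0,0],0]]'

```text
t: 23.15
position: [0.5632, -0.0125, 0.251]
tcp_rot: [[-0.409, -0.912, -0.0], [-0.912, 0.409, -0.0], [0.0, 0.0, -1.0]]
ft_force: [-0.6, -0.5, -0.5]
finger_gap: 0.0077
```

```bash
python3 -c "
from plan import *
rel('black')"
```

```text
t 23.15 pos [ 0.5632 -0.0125  0.251 ] yaw -114.17 tilt [-0.0001 -0.0001] F [-0.6 -0.5 -0.5] T [-0.01  0.    0.05] gap 0.0077 q1,q7 [-0.33 -1.55]
rel x -1.7 y 1.9 mm; Fx -0.4 Fy -0.7 (case)
```

apply_moves --commands '[[[0,0,0],[0.002,0,0.005],0],[[0,0,0],[0,0,0.005],0],[[0,0,0],[0,0,0],0]]'

```text
t: 23.45
position: [0.563, -0.0129, 0.2479]
tcp_rot: [[-0.409, -0.912, -0.0], [-0.912, 0.409, 0.0], [-0.0, 0.0, -1.0]]
ft_force: [0.6, 0.2, -1.8]
finger_gap: 0.0079
```

```bash
python3 -c "
from plan import *
rel('black')"
```

```text
t 23.45 pos [ 0.563  -0.0129  0.2479] yaw -114.16 tilt [-0.      0.0001] F [ 0.6  0.2 -1.8] T [ 0.21 -0.04  0.02] gap 0.0079 q1,q7 [-0.32 -1.54]
rel x -1.7 y 1.5 mm; Fx 0.4 Fy 0.4 (case)
```

No resistance. I'll continue down.

apply_moves --commands '[[[0,0,0],[0,0,0.007],0],[[0,0,0],[0,0,0.007],0],[[0,0,0],[0,0,0],0]]'

```text
t: 23.75
position: [0.563, -0.0129, 0.2436]
tcp_rot: [[-0.409, -0.912, -0.0], [-0.912, 0.409, 0.0], [0.0, 0.0, -1.0]]
ft_force: [1.1, 1.3, -1.9]
finger_gap: 0.0081
```

```bash
python3 -c "
from plan import *
rel('black')"
```

```text
t 23.75 pos [ 0.563  -0.0129  0.2436] yaw -114.16 tilt [-0.0002  0.0001] F [ 1.1  1.3 -1.9] T [ 0.37 -0.15  0.07] gap 0.0081 q1,q7 [-0.32 -1.54]
rel x -1.7 y 1.5 mm; Fx 0.5 Fy 1.7 (case)
```

apply_moves --commands '[[[0,0,0],[0,0,0.006],0],[[0,0,0],[0,0,0.006],0],[[0,0,0],[0,0,0],0]]'

```text
t: 24.05
position: [0.5628, -0.0132, 0.243]
tcp_rot: [[-0.41, -0.912, 0.002], [-0.912, 0.41, 0.002], [-0.003, -0.001, -1.0]]
ft_force: [-8.3, 3.0, 37.4]
finger_gap: 0.0084
```

apply_moves --commands '[[[0,0,0],[0,0,0.003],0],[[0,0,0],[0,0,0],0]]'

```text
t: 24.25
position: [0.5627, -0.0133, 0.2429]
tcp_rot: [[-0.41, -0.912, 0.002], [-0.912, 0.41, 0.003], [-0.003, -0.001, -1.0]]
ft_force: [-11.0, 4.3, 49.2]
finger_gap: 0.0081
```

apply_moves --commands '[[[0,0,0],[0,0,-0.004],0],[[0,0,0],[0,0,0],0.3],[[0,0,0],[0,0,0],0.3],[[0,0,0],[0,0,0],0.3],[[0,0,0],[0,0,-0.05],0.3],[[0,0,0],[0,0,-0.1],0.3],[[0,0,0],[0,0,-0.09],0.3]]'

```text
t: 24.95
position: [0.5628, -0.0133, 0.3128]
tcp_rot: [[-0.41, -0.912, -0.002], [-0.912, 0.41, -0.001], [0.001, 0.001, -1.0]]
ft_force: [0.5, 0.9, 0.3]
finger_gap: 0.026
```

apply_moves --commands '[[[0,0,0],[0.12,0,0],0.6],[[0,0,0],[0.12,0,0],0.6],[[0,0,0],[0.12,0,0],0.6],[[0,0,0],[0.12,0,0],0.6]]'

```text
t: 25.35
position: [0.5033, -0.1455, 0.3123]
tcp_rot: [[-0.409, -0.913, -0.001], [-0.913, 0.409, -0.0], [0.0, 0.0, -1.0]]
ft_force: [1.2, -0.8, -0.4]
finger_gap: 0.0513
```

```bash
python3 - <<'E'
from meas import *
from plan import *
st();a=snap('top','top4.png');b=snap('side','side5.png')
print(ext(a,'yellow'))
roi=(296,180,325,220)
m=(up(a,roi).max(2)<62).astype(np.uint8);m=cv2.morphologyEx(m,2,np.ones((5,5)));cn=max(cv2.findContours(m,0,1)[0],key=cv2.contourArea)[:,0]
P=ray('top',(cn+.5)/8-.5+np.array(roi[:2]),.064)[:,:2]-seat('black');Q=np.c_[P@EX,P@EY]*1000;print(Q.min(0),Q.max(0))
h=cv2.cvtColor(a,cv2.COLOR_RGB2HSV)
for n,roi in dict(lid=(140,180,260,290)).items():
    w=box(masks(a)['white'],(175,215,220,265));ys,xs=np.nonzero(w);print('bar',ray('top',[[xs.mean(),ys.mean()]],.088))
s=r.sense();plan([(.5307,-.3888,s['position'][2],-98.5),(.5307,-.3888,.1915,-98.5)])
E
```

```text
t 25.35 pos [ 0.5033 -0.1455  0.3123] yaw -114.14 tilt [-0.0005 -0.0003] F [ 1.2 -0.8 -0.4] T [-0.03 -0.01  0.03] gap 0.0513 q1,q7 [-0.13 -1.37]
(array([ 0.53060287, -0.38878369]), array([65.8396631 , 31.30910059]))
[  6.13072242 -18.25191176] [34.58874763 16.67402537]
bar [[0.45673335 0.28907441 0.088     ]]
turn -0.0893 (16.1 deg) then shift [ 0.7765 -0.2139 -0.    ] mm 242
turn -0.0 (0.0 deg) then shift [-0.      0.      0.4041] mm 121
```

apply_moves --commands '[[[0,0,-0.0435],[0,0,0],0.6],[[0,0,-0.0435],[0,0,0],0.6],[[0,0,0],[0.1109,-0.0306,0],0.6],[[0,0,0],[0.1109,-0.0306,0],0.6],[[0,0,0],[0.1109,-0.0306,0],0.6],[[0,0,0],[0.1109,-0.0306,0],0.6],[[0,0,0],[0.1109,-0.0306,0],0.6],[[0,0,0],[0.1109,-0.0306,0],0.6],[[0,0,0],[0.1109,-0.0306,0],0.6],[[0,0,0],[0,0,0],0.6],[[0,0,0],[0,0,0],0.6]]'

```text
t: 26.55
position: [0.5329, -0.3846, 0.3118]
tcp_rot: [[-0.149, -0.989, -0.001], [-0.989, 0.149, 0.001], [-0.0, 0.001, -1.0]]
ft_force: [0.6, 0.5, -1.3]
finger_gap: 0.0515
```

```bash
python3 - <<'E'
from plan import *
st();plan([(.5307,-.3888,.312,-98.5),(.5307,-.3888,.1915,-98.5)])
E
```

```text
t 26.55 pos [ 0.5329 -0.3846  0.3118] yaw -98.59 tilt [-0.0011  0.0005] F [ 0.6  0.5 -1.3] T [ 0.02 -0.   -0.05] gap 0.0515 q1,q7 [ 0.33 -0.89]
turn -0.0005 (0.1 deg) then shift [ 0.0151  0.0052 -0.0007] mm 5
turn -0.0 (0.0 deg) then shift [-0.      0.      0.4017] mm 120
```

apply_moves --commands '[[[0,0,0],[0.012,0.005,0.08],0.6],[[0,0,0],[0,0,0.08],0.6],[[0,0,0],[0,0,0.08],0.6],[[0,0,0],[0,0,0.08],0.6],[[0,0,0],[0,0,0.08],0.6],[[0,0,0],[0,0,0],0.6],[[0,0,0],[0,0,0],0],[[0,0,0],[0,0,0],0],[[0,0,0],[0,0,0],0],[[0,0,0],[0,0,0],0]]'

```text
t: 27.55
position: [0.5315, -0.3875, 0.194]
tcp_rot: [[-0.148, -0.989, 0.002], [-0.989, 0.148, -0.001], [0.0, -0.002, -1.0]]
ft_force: [-0.1, 1.2, 7.2]
finger_gap: 0.0081
```

apply_moves --commands '[[[0,0,0],[0,0,-0.08],0],[[0,0,0],[0,0,-0.08],0],[[0,0,0.0433],[0,0,-0.1],0],[[0,0,0.0433],[0,0,-0.1],0],[[0,0,0],[0,0,0],0],[[0,0,0],[0,0,0],0],[[0,0,0],[0,0,0],0]]'

```text
t: 28.25
position: [0.5309, -0.3871, 0.2999]
tcp_rot: [[-0.407, -0.914, -0.001], [-0.914, 0.407, 0.001], [-0.0, 0.001, -1.0]]
ft_force: [-0.3, 0.3, -1.9]
finger_gap: 0.0086
```

```bash
python3 - <<'E'
from plan import *
st();p=seat('yellow')+.0013*EY;plan([(*p,.299,-114.1),(*p,.259,-114.1)])
E
```

```text
t 28.25 pos [ 0.5309 -0.3871  0.2999] yaw -114.0 tilt [-0.0009  0.0008] F [-0.3  0.3 -1.9] T [-0.05 -0.    0.02] gap 0.0086 q1,q7 [ 0.29 -1.06]
turn 0.0006 (-0.1 deg) then shift [-1.3218  0.4062  0.003 ] mm 415
turn -0.0 (0.0 deg) then shift [-0.      0.      0.1333] mm 40
```

apply_moves --commands '[[[0,0,0.0006],[-0.1202,0.0369,0],0],[[0,0,0],[-0.1202,0.0369,0],0],[[0,0,0],[-0.1202,0.0369,0],0],[[0,0,0],[-0.1202,0.0369,0],0],[[0,0,0],[-0.1202,0.0369,0],0],[[0,0,0],[-0.1202,0.0369,0],0],[[0,0,0],[-0.1202,0.0369,0],0],[[0,0,0],[-0.1202,0.0369,0],0],[[0,0,0],[-0.1202,0.0369,0],0],[[0,0,0],[-0.1202,0.0369,0],0],[[0,0,0],[-0.1202,0.0369,0],0]]'

```text
t: 29.35
position: [0.5823, 0.0256, 0.2995]
tcp_rot: [[-0.409, -0.912, -0.002], [-0.912, 0.409, -0.0], [0.001, 0.002, -1.0]]
ft_force: [0.6, 0.8, -1.6]
finger_gap: 0.008
```

apply_moves --commands '[[[0,0,0],[0,0,0],0],[[0,0,0],[0,0,0],0],[[0,0,0],[0,0,0.066],0],[[0,0,0],[0,0,0.066],0],[[0,0,0],[0,0,0],0],[[0,0,0],[0,0,0],0],[[0,0,0],[0,0,0],0]]'

```text
t: 30.05
position: [0.5828, 0.0232, 0.2616]
tcp_rot: [[-0.411, -0.912, 0.001], [-0.912, 0.411, -0.0], [-0.0, -0.001, -1.0]]
ft_force: [0.0, 0.8, -1.2]
finger_gap: 0.0084
```

```bash
python3 - <<'E'
from meas import *
from plan import *
s=rel('yellow');im=snap('side');held(im,'yellow',s,-24,.192)
E
```

```text
t 30.05 pos [0.5828 0.0232 0.2616] yaw -114.27 tilt [ 0.0006 -0.0003] F [ 0.   0.8 -1.2] T [ 0.01 -0.01  0.  ] gap 0.0084 q1,q7 [-0.41 -1.61]
rel x 1.7 y 0.5 mm; Fx -0.3 Fy 0.7 (case)
yellow seen u 310.25 332.25 exp 309.6 332.4 offset mm left/right edge 2.2 -0.5 v 193.375 191.4
```

apply_moves --commands '[[[0,0,-0.001],[-0.003,0,0.01],0],[[0,0,0],[0,0,0.01],0],[[0,0,0],[0,0,0.006],0],[[0,0,0],[0,0,0],0]]'

```text
t: 30.5
position: [0.5828, 0.0251, 0.2529]
tcp_rot: [[-0.407, -0.913, -0.0], [-0.913, 0.407, -0.0], [0.0, 0.0, -1.0]]
ft_force: [0.1, -0.0, -1.9]
finger_gap: 0.0081
```

```bash
python3 -c "
from plan import *
rel('yellow')"
```

```text
t 30.5 pos [0.5828 0.0251 0.2529] yaw -114.02 tilt [-0.0005 -0.    ] F [ 0.1 -0.  -1.9] T [ 0.01 -0.05 -0.02] gap 0.0081 q1,q7 [-0.4 -1.6]
rel x 1.0 y 2.2 mm; Fx 0.1 Fy 0.0 (case)
```

apply_moves --commands '[[[0,0,0],[0.002,-0.001,0.005],0],[[0,0,0],[0,0,0.006],0],[[0,0,0],[0,0,0.006],0],[[0,0,0],[0,0,0],0]]'

```text
t: 30.9
position: [0.5829, 0.0243, 0.2478]
tcp_rot: [[-0.407, -0.913, -0.0], [-0.913, 0.407, -0.0], [0.0, 0.0, -1.0]]
ft_force: [-0.4, -0.1, -0.9]
finger_gap: 0.0082
```

```bash
python3 -c "
from plan import *
rel('yellow')"
```

```text
t 30.9 pos [0.5829 0.0243 0.2478] yaw -114.03 tilt [-0.0003 -0.    ] F [-0.4 -0.1 -0.9] T [ 0.06 -0.05  0.03] gap 0.0082 q1,q7 [-0.4  -1.59]
rel x 1.4 y 1.6 mm; Fx -0.3 Fy -0.3 (case)
```

Going in. Press down and release.

apply_moves --commands '[[[0,0,0],[0,0,0.006],0],[[0,0,0],[0,0,0.006],0],[[0,0,0],[0,0,0],0]]'

```text
t: 31.2
position: [0.5829, 0.0243, 0.2442]
tcp_rot: [[-0.407, -0.913, -0.0], [-0.913, 0.407, -0.0], [0.0, 0.0, -1.0]]
ft_force: [-0.3, -0.8, -0.8]
finger_gap: 0.008
```

apply_moves --commands '[[[0,0,0],[0,0,0.004],0],[[0,0,0],[0,0,0],0]]'

```text
t: 31.4
position: [0.5829, 0.0242, 0.244]
tcp_rot: [[-0.407, -0.913, 0.0], [-0.913, 0.407, 0.001], [-0.001, 0.0, -1.0]]
ft_force: [-2.7, 0.7, 9.0]
finger_gap: 0.008
```

```bash
python3 -c "
from plan import *
rel('yellow')"
```

```text
t 31.4 pos [0.5829 0.0242 0.244 ] yaw -114.03 tilt [0.0002 0.0006] F [-2.7  0.7  9. ] T [ 0.08  0.51 -0.02] gap 0.008 q1,q7 [-0.39 -1.59]
rel x 1.4 y 1.5 mm; Fx -2.8 Fy -0.5 (case)
```

apply_moves --commands '[[[0,0,0],[0,0,0.005],0],[[0,0,0],[0,0,-0.004],0],[[0,0,0],[0,0,0],0.3],[[0,0,0],[0,0,0],0.3],[[0,0,0],[0,0,0],0.3],[[0,0,0],[0,0,-0.05],0.3],[[0,0,0],[0,0,-0.1],0.3],[[0,0,0],[0,0,-0.15],0.3]]'

```text
t: 32.2
position: [0.5825, 0.0244, 0.332]
tcp_rot: [[-0.407, -0.913, -0.004], [-0.913, 0.407, -0.001], [0.003, 0.004, -1.0]]
ft_force: [1.6, 0.3, -0.1]
finger_gap: 0.0255
```

apply_moves --commands '[[[0,0,0],[0.13,0.05,0],0.6],[[0,0,0],[0.13,0.05,0],0.6],[[0,0,0],[0.13,0.05,0],0.6],[[0,0,0],[0.13,0.05,0],0.6],[[0,0,0],[0,0,0],0.6]]'

```text
t: 32.7
position: [0.4607, -0.0972, 0.3332]
tcp_rot: [[-0.413, -0.911, -0.002], [-0.911, 0.413, -0.0], [0.001, 0.002, -1.0]]
ft_force: [1.1, -0.1, -0.7]
finger_gap: 0.051
```

```bash
python3 - <<'E'
from meas import *
from plan import *
st();a=snap('top','top5.png');b=snap('side','side6.png')
k=cv2.resize(a[180:280,150:340],None,fx=4,fy=4,interpolation=2)
k2=cv2.resize(b[130:225,250:350],None,fx=3,fy=2,interpolation=2)
o=np.zeros((600,760,3),np.uint8);o[:400]=k;o[400:590,:300]=k2;cv2.imwrite('pics/c5.png',o[:,:,::-1])
roi=(175,215,222,265);m=(masks(up(a,roi))['white']).astype(np.uint8);n,l,S,ce=cv2.connectedComponentsWithStats(m);i=1+np.argmax(S[1:,4]);cn=cv2.findContours((l==i).astype(np.uint8),0,1)[0][0][:,0]
P=ray('top',(cn+.5)/8-.5+np.array(roi[:2]),.088)[:,:2]*1000;print('bar rect',cv2.minAreaRect(P.astype(np.float32)))
roi=(145,185,250,290);m=masks(up(a,roi))['blue'].astype(np.uint8);cn=max(cv2.findContours(m,0,1)[0],key=cv2.contourArea)[:,0]
P=ray('top',(cn+.5)/8-.5+np.array(roi[:2]),.064)[:,:2]*1000;print('lid circle top',cv2.minEnclosingCircle(P.astype(np.float32)),P.min(0),P.max(0))
P=ray('top',(cn+.5)/8-.5+np.array(roi[:2]),.032)[:,:2]*1000;print('lid circle mid',cv2.minEnclosingCircle(P.astype(np.float32)))
E
```

```text
t 32.7 pos [ 0.4607 -0.0972  0.3332] yaw -114.39 tilt [-0.0024 -0.0003] F [ 1.1 -0.1 -0.7] T [ 0.03 -0.03  0.05] gap 0.051 q1,q7 [-0.26 -1.44]
bar rect ((457.2433166503906, 288.8045959472656), (8.640022277832031, 64.547119140625), 58.24788284301758)
lid circle top ((458.7474060058594, 282.7338562011719), 108.5035400390625) [355.10711664 175.0652289 ] [559.99650886 390.61884325]
lid circle mid ((457.1624755859375, 291.8054504394531), 111.74427032470703)
```

View pics/c5.png

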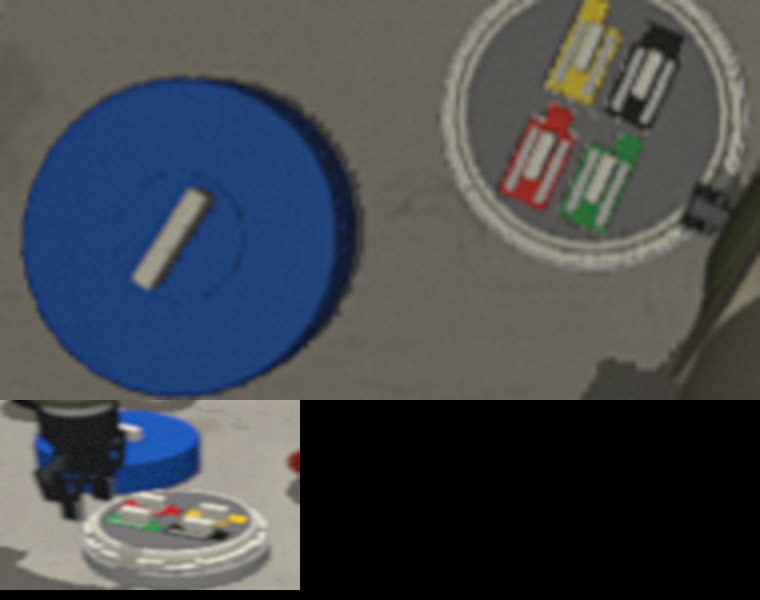

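All four cassettes are seated with their tongues to the upper right. The lid bar lies at 148°, centre about (0.457, 0.289). Next I'll grip the bar.

```bash
python3 - <<'E'
from plan import *
s=r.sense();plan([(.4572,.2888,.333,-121.8),(.4572,.2888,.2405,-121.8)])
E
```

```text
turn 0.0425 (-7.7 deg) then shift [-1.0729e+00  6.9350e-01  5.0000e-04] mm 383
turn -0.0 (0.0 deg) then shift [-0.      0.      0.3083] mm 93
```

apply_moves --commands '[[[0,0,0.0425],[0,0,0],0.8],[[0,0,0],[-0.1073,0.0694,0],0.8],[[0,0,0],[-0.1073,0.0694,0],0.8],[[0,0,0],[-0.1073,0.0694,0],0.8],[[0,0,0],[-0.1073,0.0694,0],0.8],[[0,0,0],[-0.1073,0.0694,0],0.8],[[0,0,0],[-0.1073,0.0694,0],0.8],[[0,0,0],[-0.1073,0.0694,0],0.8],[[0,0,0],[-0.1073,0.0694,0],0.8],[[0,0,0],[-0.1073,0.0694,0],0.8],[[0,0,0],[-0.1073,0.0694,0],0.8],[[0,0,0],[0,0,0],0.8]]' --newtons 110

```text
t: 34.0
position: [0.4557, 0.2969, 0.3321]
tcp_rot: [[-0.517, -0.856, 0.0], [-0.856, 0.517, 0.002], [-0.001, 0.001, -1.0]]
ft_force: [0.9, -0.4, -1.1]
finger_gap: 0.0687
```

apply_moves --commands '[[[0,0,0],[0,0,0],0.8],[[0,0,0],[0,0,0],0.8]]'

```text
t: 34.2
position: [0.4565, 0.2894, 0.3328]
tcp_rot: [[-0.525, -0.851, -0.0], [-0.851, 0.525, -0.001], [0.001, -0.0, -1.0]]
ft_force: [-0.9, -1.1, -0.2]
finger_gap: 0.0683
```

```bash
python3 - <<'E'
from plan import *
st();plan([(.4572,.2888,.333,-121.8),(.4572,.2888,.2405,-121.8)])
E
```

```text
t 34.2 pos [0.4565 0.2894 0.3328] yaw -121.67 tilt [-0.0002 -0.0007] F [-0.9 -1.1 -0.2] T [-0.02 -0.01 -0.03] gap 0.0683 q1,q7 [-1.08 -2.23]
turn 0.0007 (-0.1 deg) then shift [ 0.0004 -0.0031 -0.0008] mm 1
turn -0.0 (0.0 deg) then shift [-0.      0.      0.3083] mm 93
```

apply_moves --commands '[[[0,0,0],[0,-0.003,0.0615],0.8],[[0,0,0],[0,0,0.0615],0.8],[[0,0,0],[0,0,0.0615],0.8],[[0,0,0],[0,0,0.0615],0.8],[[0,0,0],[0,0,0.0615],0.8],[[0,0,0],[0,0,0],0.8],[[0,0,0],[0,0,0],0],[[0,0,0],[0,0,0],0],[[0,0,0],[0,0,0],0],[[0,0,0],[0,0,0],0],[[0,0,0],[0,0,0],0]]'

```text
t: 35.3
position: [0.4576, 0.2893, 0.242]
tcp_rot: [[-0.525, -0.851, 0.002], [-0.851, 0.525, 0.002], [-0.002, -0.0, -1.0]]
ft_force: [-0.2, -0.6, 9.8]
finger_gap: 0.0118
```

```bash
python3 -c "
from plan import *
st()"
```

```text
t 35.3 pos [0.4576 0.2893 0.242 ] yaw -121.69 tilt [0.0016 0.0016] F [-0.2 -0.6  9.8] T [-0.03  0.22 -0.12] gap 0.0118 q1,q7 [-0.96 -2.1 ]
```

apply_moves --commands '[[[0,0,0],[0,0,-0.03],0],[[0,0,0],[0,0,-0.07],0],[[0,0,0],[0,0,-0.08],0],[[0,0,0],[0,0,-0.08],0],[[0,0,0],[0,0,-0.08],0],[[0,0,0],[0,0,-0.05],0],[[0,0,0],[0,0,0],0],[[0,0,0],[0,0,0],0],[[0,0,0],[0,0,0],0]]'

```text
t: 36.2
position: [0.4568, 0.289, 0.3569]
tcp_rot: [[-0.525, -0.851, -0.001], [-0.851, 0.525, -0.001], [0.001, 0.001, -1.0]]
ft_force: [0.7, -1.5, -3.7]
finger_gap: 0.0117
```

```bash
python3 -c "
from plan import *
st();plan([(.5393,.0206,.358,-121.7)])"
```

```text
t 36.2 pos [0.4568 0.289  0.3569] yaw -121.66 tilt [-0.0014 -0.0009] F [ 0.7 -1.5 -3.7] T [-0.02  0.    0.03] gap 0.0117 q1,q7 [-1.12 -2.25]
turn 0.0002 (-0.0 deg) then shift [ 0.6167 -0.7042 -0.0036] mm 281
```

apply_moves --commands '[[[0,0,0],[0.0685,-0.0782,0],0],[[0,0,0],[0.0685,-0.0782,0],0],[[0,0,0],[0.0685,-0.0782,0],0],[[0,0,0],[0.0685,-0.0782,0],0],[[0,0,0],[0.0685,-0.0782,0],0],[[0,0,0],[0.0685,-0.0782,0],0],[[0,0,0],[0.0685,-0.0782,0],0],[[0,0,0],[0.0685,-0.0782,0],0],[[0,0,0],[0.0687,-0.0786,0],0],[[0,0,0],[0,0,0],0],[[0,0,0],[0,0,0],0],[[0,0,0],[0,0,0],0]]'

```text
t: 37.4
position: [0.5396, 0.0214, 0.357]
tcp_rot: [[-0.525, -0.851, -0.002], [-0.851, 0.525, 0.0], [0.001, 0.002, -1.0]]
ft_force: [0.1, 0.2, -3.5]
finger_gap: 0.0115
```

```bash
python3 - <<'E'
from meas import *
from plan import *
s=st();plan([(.5393,.0206,.300,-121.7)])
a=snap('top','top6.png');b=snap('side','side7.png')
z=s['position'][2]-.166-.076
# lid in side view: blue extents vs expected at TCP
m=masks(b)['blue'];ys,xs=np.nonzero(box(m,(240,60,380,220)));print('blue u',xs.min(),xs.max(),'v',ys.min(),ys.max())
p=np.array(s['position'][:2]);X=[[*(p+.105*np.array([np.cos(q),np.sin(q)])),z+h] for q in np.linspace(0,6.28,90) for h in(0,.064)];e=proj('side',X);print(e.min(0),e.max(0))
X=[[*(C+.105*np.array([np.cos(q),np.sin(q)])),h] for q in np.linspace(0,6.28,90) for h in(0,.03)];e=proj('side',X);print('foot exp',e.min(0),e.max(0))
ys,xs=np.nonzero(box(masks(a)['blue'],(200,120,400,300)));print('top blue',xs.min(),xs.max(),ys.min(),ys.max())
X=[[*(p+.105*np.array([np.cos(q),np.sin(q)])),z+.064] for q in np.linspace(0,6.28,90)];e=proj('top',X);print(e.min(0),e.max(0))
E
```

```text
t 37.4 pos [0.5396 0.0214 0.357 ] yaw -121.64 tilt [-0.0017  0.0002] F [ 0.1  0.2 -3.5] T [ 0.04  0.03 -0.05] gap 0.0115 q1,q7 [-0.56 -1.77]
turn 0.0003 (-0.1 deg) then shift [ 0.0027 -0.0006  0.19  ] mm 57
blue u 275 339 v 84 195
[272.79486408 142.28460813] [340.81994861 195.70574975]
foot exp [275.80406304 180.06804702] [339.64831656 225.65557387]
top blue 282 340 164 251
[250.25826901 161.87452824] [339.92398245 251.58157818]
```

apply_moves --commands '[[[0,0,0],[0.0027,-0.0006,0.05],0],[[0,0,0],[0,0,0.05],0],[[0,0,0],[0,0,0.04],0],[[0,0,0],[0,0,0.025],0],[[0,0,0],[0,0,0.02],0],[[0,0,0],[0,0,0.015],0],[[0,0,0],[0,0,0],0]]'

```text
t: 38.2
position: [0.5396, 0.0199, 0.2974]
tcp_rot: [[-0.525, -0.851, -0.001], [-0.851, 0.525, -0.0], [0.0, 0.0, -1.0]]
ft_force: [-0.1, 1.0, -3.4]
finger_gap: 0.0114
```

```bash
python3 -c "
from plan import *
st()"
```

```text
t 38.2 pos [0.5396 0.0199 0.2974] yaw -121.68 tilt [-0.0005 -0.0001] F [-0.1  1.  -3.4] T [0.04 0.   0.03] gap 0.0114 q1,q7 [-0.49 -1.69]
```

Past the neck top with no contact. I'll continue in small steps.

apply_moves --commands '[[[0,0,0],[0,0,0.01],0],[[0,0,0],[0,0,0.01],0],[[0,0,0],[0,0,0],0]]'

```text
t: 38.5
position: [0.5396, 0.0199, 0.2916]
tcp_rot: [[-0.525, -0.851, -0.0], [-0.851, 0.525, 0.0], [0.0, 0.0, -1.0]]
ft_force: [-0.6, -0.4, -3.7]
finger_gap: 0.0116
```

apply_moves --commands '[[[0,0,0],[0,0,0.007],0],[[0,0,0],[0,0,0],0]]'

```text
t: 38.7
position: [0.5396, 0.0199, 0.2895]
tcp_rot: [[-0.525, -0.851, -0.0], [-0.851, 0.525, 0.0], [0.0, 0.0, -1.0]]
ft_force: [-0.1, 0.1, -4.0]
finger_gap: 0.0116
```

```bash
python3 -c "
from plan import *
st()"
```

```text
t 38.7 pos [0.5396 0.0199 0.2895] yaw -121.67 tilt [-0.0001  0.    ] F [-0.1  0.1 -4. ] T [-0.01  0.04 -0.03] gap 0.0116 q1,q7 [-0.48 -1.68]
```

apply_moves --commands '[[[0,0,0],[0,0,0.006],0],[[0,0,0],[0,0,0],0]]'

```text
t: 38.9
position: [0.5397, 0.0197, 0.2884]
tcp_rot: [[-0.525, -0.851, 0.0], [-0.851, 0.525, 0.001], [-0.001, -0.0, -1.0]]
ft_force: [-1.5, 0.7, 5.1]
finger_gap: 0.0114
```

apply_moves --commands '[[[0,0,0],[0,0,0.006],0],[[0,0,0],[0,0,0],0]]'

```text
t: 39.1
position: [0.5396, 0.0195, 0.2883]
tcp_rot: [[-0.526, -0.851, 0.001], [-0.851, 0.526, 0.002], [-0.003, -0.0, -1.0]]
ft_force: [-7.5, 2.0, 30.3]
finger_gap: 0.0112
```

apply_moves --commands '[[[0,0,0],[0,0,0.004],0],[[0,0,0],[0,0,0],0]]'

```text
t: 39.3
position: [0.5395, 0.0193, 0.2882]
tcp_rot: [[-0.526, -0.851, 0.002], [-0.851, 0.526, 0.003], [-0.004, -0.0, -1.0]]
ft_force: [-11.7, 2.6, 47.7]
finger_gap: 0.0117
```

```bash
python3 -c "
from plan import *
st()"
```

```text
t 39.3 pos [0.5395 0.0193 0.2882] yaw -121.72 tilt [0.0021 0.0033] F [-11.7   2.6  47.7] T [0.27 2.7  0.11] gap 0.0117 q1,q7 [-0.47 -1.67]
```

apply_moves --commands '[[[0,0,0],[0,0,-0.009],0],[[0,0,0],[0,0,0],0],[[0,0,-0.0278],[0,0,0],0],[[0,0,-0.0278],[0,0,0],0],[[0,0,0],[0,0,0],0]]'

```text
t: 39.8
position: [0.5405, 0.0198, 0.2892]
tcp_rot: [[-0.371, -0.929, 0.003], [-0.929, 0.371, 0.003], [-0.004, -0.002, -1.0]]
ft_force: [-3.4, 4.0, 23.6]
finger_gap: 0.0107
```

```bash
python3 -c "
from plan import *
st()"
```

```text
t 39.8 pos [0.5405 0.0198 0.2892] yaw -111.77 tilt [0.0033 0.0025] F [-3.4  4.  23.6] T [ 0.72  0.77 -1.39] gap 0.0107 q1,q7 [-0.44 -1.56]
```

apply_moves --commands '[[[0,0,-0.0278],[0,0,-0.004],0],[[0,0,-0.0278],[0,0,0],0],[[0,0,0],[0,0,0],0]]'

```text
t: 40.1
position: [0.5397, 0.0199, 0.2884]
tcp_rot: [[-0.201, -0.98, -0.0], [-0.98, 0.201, 0.0], [-0.0, 0.0, -1.0]]
ft_force: [0.5, -0.3, -4.5]
finger_gap: 0.0117
```

```bash
python3 -c "
from plan import *
st()"
```

```text
t 40.1 pos [0.5397 0.0199 0.2884] yaw -101.58 tilt [-0.0003  0.0002] F [ 0.5 -0.3 -4.5] T [ 0.17 -0.02  0.04] gap 0.0117 q1,q7 [-0.41 -1.44]
```

apply_moves --commands '[[[0,0,0],[0,0,0.01],0],[[0,0,0],[0,0,0.01],0],[[0,0,0],[0,0,0],0]]'

```text
t: 40.4
position: [0.5397, 0.0202, 0.282]
tcp_rot: [[-0.203, -0.979, -0.001], [-0.979, 0.203, -0.0], [0.0, 0.001, -1.0]]
ft_force: [1.7, 1.8, -5.2]
finger_gap: 0.0112
```

```bash
python3 -c "
from plan import *
st()"
```

```text
t 40.4 pos [0.5397 0.0202 0.282 ] yaw -101.71 tilt [-0.0008 -0.0001] F [ 1.7  1.8 -5.2] T [ 0.45 -0.2  -0.01] gap 0.0112 q1,q7 [-0.41 -1.44]
```

apply_moves --commands '[[[0,0,0],[0,0,0.007],0],[[0,0,0],[0,0,0],0]]'

```text
t: 40.6
position: [0.5397, 0.0201, 0.2803]
tcp_rot: [[-0.202, -0.979, -0.0], [-0.979, 0.202, 0.0], [0.0, 0.0, -1.0]]
ft_force: [0.7, 3.3, -4.6]
finger_gap: 0.0117
```

apply_moves --commands '[[[0,0,0],[0,0,0.007],0],[[0,0,0],[0,0,0],0]]'

```text
t: 40.8
position: [0.5397, 0.02, 0.2792]
tcp_rot: [[-0.202, -0.979, 0.001], [-0.979, 0.202, 0.001], [-0.001, -0.0, -1.0]]
ft_force: [-1.8, 2.4, 7.3]
finger_gap: 0.012
```

```bash
python3 -c "
from plan import *
st()"
```

```text
t 40.8 pos [0.5397 0.02   0.2792] yaw -101.66 tilt [0.0006 0.0008] F [-1.8  2.4  7.3] T [ 0.63  0.37 -0.05] gap 0.012 q1,q7 [-0.4  -1.43]
```

The lid dropped to about 113 mm. Next I'll turn clockwise, following it down.

apply_moves --commands '[[[0,0,0.0278],[0,0,0.002],0],[[0,0,0.0278],[0,0,0.002],0],[[0,0,0.0278],[0,0,0.002],0],[[0,0,0],[0,0,0],0]]'

```text
t: 41.2
position: [0.54, 0.0199, 0.2774]
tcp_rot: [[-0.452, -0.892, 0.001], [-0.892, 0.452, 0.0], [-0.001, -0.001, -1.0]]
ft_force: [0.0, 2.2, 6.3]
finger_gap: 0.0115
```

```bash
python3 -c "
from plan import *
st()"
```

```text
t 41.2 pos [0.54   0.0199 0.2774] yaw -116.88 tilt [0.0014 0.0004] F [0.  2.2 6.3] T [ 0.42  0.11 -0.59] gap 0.0115 q1,q7 [-0.45 -1.61]
```

apply_moves --commands '[[[0,0,0.0278],[0,0,0.002],0],[[0,0,0.0278],[0,0,0.002],0],[[0,0,0.0278],[0,0,0.002],0],[[0,0,0],[0,0,0],0]]'

```text
t: 41.6
position: [0.54, 0.02, 0.2756]
tcp_rot: [[-0.667, -0.745, 0.001], [-0.745, 0.667, 0.001], [-0.001, -0.001, -1.0]]
ft_force: [-0.3, 3.0, 7.9]
finger_gap: 0.0112
```

apply_moves --commands '[[[0,0,0.0278],[0,0,0.002],0],[[0,0,0.0278],[0,0,0.002],0],[[0,0,0],[0,0,0],0]]'

```text
t: 41.9
position: [0.5401, 0.0201, 0.2746]
tcp_rot: [[-0.786, -0.618, 0.001], [-0.618, 0.786, 0.001], [-0.002, -0.0, -1.0]]
ft_force: [-0.2, 2.0, 8.0]
finger_gap: 0.0116
```

```bash
python3 -c "
from plan import *
st()"
```

```text
t 41.9 pos [0.5401 0.0201 0.2746] yaw -141.81 tilt [0.0015 0.0007] F [-0.2  2.   8. ] T [ 0.59  0.21 -0.19] gap 0.0116 q1,q7 [-0.52 -1.9 ]
```

apply_moves --commands '[[[0,0,0.0278],[0,0,0.002],0],[[0,0,0],[0,0,0],0]]'

```text
t: 42.1
position: [0.54, 0.0201, 0.274]
tcp_rot: [[-0.837, -0.547, 0.001], [-0.547, 0.837, 0.001], [-0.002, 0.0, -1.0]]
ft_force: [-1.2, 3.0, 9.1]
finger_gap: 0.0115
```

```bash
python3 -c "
from plan import *
st()"
```

```text
t 42.1 pos [0.54   0.0201 0.274 ] yaw -146.81 tilt [0.0013 0.0009] F [-1.2  3.   9.1] T [ 0.6   0.24 -0.33] gap 0.0115 q1,q7 [-0.53 -1.96]
```

apply_moves --commands '[[[0,0,0.0278],[0,0,0.002],0],[[0,0,0],[0,0,0],0]]'

```text
t: 42.3
position: [0.54, 0.0199, 0.2734]
tcp_rot: [[-0.881, -0.473, 0.001], [-0.473, 0.881, 0.001], [-0.002, -0.0, -1.0]]
ft_force: [-0.8, 3.3, 10.6]
finger_gap: 0.0112
```

```bash
python3 -c "
from plan import *
st()"
```

```text
t 42.3 pos [0.54   0.0199 0.2734] yaw -151.79 tilt [0.0014 0.0006] F [-0.8  3.3 10.6] T [ 0.38  0.3  -0.03] gap 0.0112 q1,q7 [-0.55 -2.01]
```

apply_moves --commands '[[[0,0,0.0278],[0,0,0.001],0],[[0,0,0],[0,0,0],0]]'

```text
t: 42.5
position: [0.54, 0.0206, 0.273]
tcp_rot: [[-0.918, -0.397, 0.001], [-0.397, 0.918, 0.001], [-0.001, 0.001, -1.0]]
ft_force: [-1.6, 3.6, 10.1]
finger_gap: 0.0112
```

```bash
python3 -c "
from plan import *
st()"
```

```text
t 42.5 pos [0.54   0.0206 0.273 ] yaw -156.63 tilt [0.0007 0.0012] F [-1.6  3.6 10.1] T [0.82 0.28 1.11] gap 0.0112 q1,q7 [-0.56 -2.07]
```

apply_moves --commands '[[[0,0,0.0222],[0,0,0.001],0],[[0,0,0],[0,0,0],0]]'

```text
t: 42.7
position: [0.54, 0.021, 0.273]
tcp_rot: [[-0.942, -0.337, 0.0], [-0.337, 0.942, 0.001], [-0.001, 0.001, -1.0]]
ft_force: [-3.6, 2.4, 15.9]
finger_gap: 0.0116
```

```bash
python3 -c "
from plan import *
st()"
```

```text
t 42.7 pos [0.54  0.021 0.273] yaw -160.32 tilt [0.0001 0.0015] F [-3.6  2.4 15.9] T [0.87 0.57 2.77] gap 0.0116 q1,q7 [-0.57 -2.12]
```

apply_moves --commands '[[[0,0,-0.008],[0,0,-0.003],0],[[0,0,0],[0,0,0],0.6],[[0,0,0],[0,0,0],0.6],[[0,0,0],[0,0,0],0.6],[[0,0,0],[0,0,-0.05],0.6],[[0,0,0],[0,0,-0.1],0.6],[[0,0,0],[0,0,-0.15],0.6],[[0,0,0],[0,0,-0.15],0.6]]'

```text
t: 43.5
position: [0.5393, 0.0192, 0.4089]
tcp_rot: [[-0.936, -0.352, -0.002], [-0.352, 0.936, -0.001], [0.002, -0.001, -1.0]]
ft_force: [1.0, 0.8, 1.0]
finger_gap: 0.0514
```

apply_moves --commands '[[[0,0,0],[0.02,-0.14,0],0.6],[[0,0,0],[0.02,-0.14,0],0.6],[[0,0,0],[0.02,-0.14,0],0.6],[[0,0,0],[0.02,-0.14,0],0.6],[[0,0,0],[0.02,-0.14,0],0.6],[[0,0,0],[0,0,0],0.6],[[0,0,0],[0,0,0],0.6]]'

```text
t: 44.2
position: [0.5854, -0.1887, 0.4076]
tcp_rot: [[-0.937, -0.35, -0.0], [-0.35, 0.937, -0.0], [0.001, -0.0, -1.0]]
ft_force: [-0.6, 0.9, -0.1]
finger_gap: 0.0511
```

```bash
python3 - <<'E'
from meas import *
from plan import *
st();a=snap('top','top7.png');b=snap('side','side8.png')
o=np.zeros((480,760,3),np.uint8);o[:400,:360]=cv2.resize(a[160:260,255:345],None,fx=4,fy=4,interpolation=2);o[:400,360:]=cv2.resize(b[140:240,260:360],None,fx=4,fy=4,interpolation=2);cv2.imwrite('pics/c6.png',o[:,:,::-1])
X=[[*(C+.105*np.array([np.cos(q),np.sin(q)])),.031+h] for q in np.linspace(0,6.28,90) for h in(0,.064)]
for n,i in(('top',a),('side',b)):
    ys,xs=np.nonzero(box(masks(i)['blue'],(240,120,360,260)));e=proj(n,X);print(n,xs.min(),xs.max(),ys.min(),ys.max(),e.min(0),e.max(0))
E
```

```text
t 44.2 pos [ 0.5854 -0.1887  0.4076] yaw -159.5 tilt [-0.0005 -0.0002] F [-0.6  0.9 -0.1] T [ 0.02 -0.01  0.05] gap 0.0511 q1,q7 [-0.31 -1.99]
top 258 338 168 248 [256.13764211 166.74183054] [338.58681921 249.24511375]
side 277 339 165 216 [274.38460192 164.26978854] [340.03239534 217.99803647]
```

View pics/c6.png

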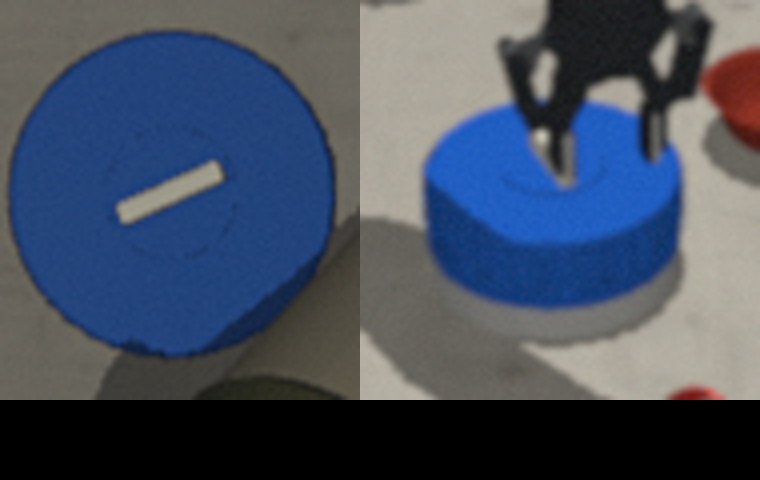

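Lid is level on the foot, bar angle about -67° (gripper predicted -69.5°), and the blue extents match the fully-home pose within 2 px. The gripper is clear, so I'll hand in.

```bash
python3 -c "
from station import *
print(finish_job())"
```

```text
the job is handed in; nothing more can be done
None
```

I put all four cassettes (red, green, black, yellow) in their matching pockets, tongues the right way round, screwed the lid home and handed the job in at about 44 s.

**Cassettes:** I pressed each one to a firm floor stop. The top view before lidding showed all four down, tongues towards the case's +x. Red and green met an edge on the way in and needed small sideways corrections by feel. Green also slipped in the grip, so I raised the grip force.

**Lid:** It rested at about 122 mm and, after about 20° counter-clockwise, came down to about 113 mm. Turning it about 55° clockwise brought it to about 107 mm, where the turning torque rose to about 2.8 N m against the stop.

**Last checks:** After release, both cameras showed the lid level and centred, its outline within 3 px of the fully-home position. The bar angle agreed with the gripper to about 3°. The gripper was well clear, with no contact force.

**Disagreements:**
- Camera and robot positions differed by about 1.4 mm across the pockets.
- The side camera's estimate of where the cassettes sat in the grip was up to about 4 mm off; contact force settled it.
- I did not re-measure the timer, bowl and tape at the end; the arm never went near them.

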